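# Slide the tall shim crate home into its stall

### The job

Clear the cutting mat: with the fingers low against the tall crate of cedar shims, near its base, push it so that it slides, always standing, off the mat and into the empty stall at the back, fully home with its broad side flat against the back board. Do not grasp or lift it, do not push on its upper half, never let it rock or tip, and leave everything else where it stands.

Things in the scene. Friction and masses are not known exactly. Their poses are not given: they have to be found in the camera images.
- crate: tall slatted wooden crate on the mat, packed with upright cedar shims: 90 (own x) x 120 (own y) mm, slats 150 mm and shims about 205 mm high; 0.9 kg, centre of mass 100 mm up, friction about 0.6: a high push tips it. Lowest slats flat to 52 mm up on all sides. Origin: centre of underside; z up; own -x broad face roughly to the robot at the start.
- stall_empty: the empty one (left or right varies) of two open-fronted pine stalls fixed behind the mat; no floor. Back board 130 mm high, side boards 60 to 105 mm, 12 mm thick, 160 mm clear between. Origin: on the table where the crate's origin is when home: 45 mm before the back board's inner face, midway between the sides, which reach 30 mm to -x of it. Own +x into the stall.
- crate_upper: the upper half of the tall crate (top slats and protruding shims), rigidly part of it; not to be pushed or held. Origin: on the crate's own z axis, 105 mm above its underside; everything of it lies above that.
- stall_full: the other stall, same build, same origin and axes; the squat kindling crate stands in it. Fixed.
- mat: green plastic cutting mat, 220 (x) x 300 (y) x 3 mm, fixed to the table; origin: centre of its underside. It ends in front of the stalls; a thing slid off it drops 3 mm to the bare table.
- kindling_crate: squat slatted crate of kindling sticks, 90 x 120 mm, about 125 mm high, standing in the other stall; loose, to be left alone. Origin: centre of underside.
- jar: squat glass jar with a ribbed metal twist cap, 86 mm across, 76 mm high; loose, leave alone. Origin: centre of underside.
- acorn_dish: acorn-shaped lidded ceramic dish, 92 mm across, 82 mm high; loose, leave alone. Origin: centre of underside.
- bench_scraper: stainless bench scraper lying flat, blade 100 (x) x 150 (y) mm, round grip 22 mm thick along its -x edge; loose, leave alone. Origin: on the table under its middle.
- sharpener: pink plastic pencil sharpener with a crank, 105 (x) x 66 (y) mm, 105 mm high; crank on +x; loose, leave alone. Origin: centre of underside.
- shim_stack: small stack of cedar shims with two more leaning on it, 200 (x) x 80 (y) mm, 35 mm high; loose, leave alone. Origin: on the table under the middle of the stack.
- tape_measure: tape measure standing on its base, 68 x 34 mm, 66 mm high; loose, leave alone. Origin: centre of underside.
- mug: white mug, 80 mm across, 92 mm high, handle on +y; loose, leave alone. Origin: centre of underside.

How it is judged:
By the outcome, as a careful person would: the job done as asked, in the order asked, and still so for the second after the job is handed in, with the robot touching nothing.
It also fails if it takes over 58 s, if anything falls off the work surface, if the arm or the gripper's body presses on something with over 40 N, if the wrist force passes 120 N, or if a joint passes its speed limit or range.

### The arm

A 6-joint arm with a two-finger parallel gripper is mounted at the origin on the work surface. World frame = base frame: x ahead of the robot, y to its left, z up, the work surface at z = 0. Lengths are in m, angles in rad, forces in N, time in s.
With the tool pointing down it reaches from about 0.25 to 0.775 m from the base axis. Payload 8.9 kg.
Tool frame: the origin (TCP) lies between the finger pads; the fingertips stand 25 mm ahead of it and the grasp point (between the pads) lies 6 mm ahead of it; z points along the fingers, x is the direction in which the jaws open and shut, and the axes are right-handed (so a half turn about z gives the same grasp; the last joint's range is limited). The gripper opens to 85 mm and grips with 20 to 120 N. Pads are 22 mm wide; open, the fingers measure 114 mm over their backs; the gripper's body (76 mm by 85 mm) begins 54 mm behind the grasp point. The pads swing forward as they close: fully open they stand 13 mm farther back than shut.
Start: joints at [1.106, 0.291, -0.153, 1.127, 0, 1.431], TCP at [0.168, 0.497, 0.229] pointing down, gripper open.
Joint ranges: [-2.52, 2.52], [-0.91, 1.74], [-1.3, 1.37], [-1.96, 2.02], [-1.52, 1.47], [-3.14, 3.14]. Speed limits (rad/s): [2.22, 2.22, 2.79, 3.14, 3.14, 3.14].

### API

Orientations are given as a rotation vector (axis times angle).
In Python, from cell import readout, cams, workorder gives the robot as it stands.
- The arm moves only by the tool carry_out, never from a script. Its arguments are lists of equal length, an entry for each row: "delta_pos": the shift along the tool's x, y, z as a fraction of full scale, a list of three; "turn": the turn, a rotation vector about the tool's x, y, z as a fraction of full scale, a list of three. In form: {"delta_pos": [[x, y, z], ...], "turn": [[wx, wy, wz], ...]}. A call has exactly 10 rows; each row shifts and turns the pose as measured when the row begins, along the tool's axes as they then stand; what a row does not reach is not made up. Full scale, the value 1, is 0.04 m for a shift and 8 degrees for a turn. A row lasts 1/8 s, in which the tool goes at most 62.5 mm and 10.7 degrees, less where a joint would pass 70% of its speed; a pose out of reach is approached as far as the arm can. A call with a number of a shift or a turn outside -1 to 1 is refused whole. A call with a gripper value outside its range is refused whole. "jaw" is the closure, from 0 (fully open) to 1 (shut), set as the call begins (left out, the last holds). The fingers move at their own pace and stop on an object; "newtons" is the grip in N (left out, the last holds). Time passes only in rows, so rows that do not move let the fingers close, or fill a call up. It gives the time, the measured TCP pose, the force and the opening at its end, in the units of the state.
- readout.get_obs(): the state, without advancing time (a new reading comes with each control period).
- cams.get_image(name): name is "scene" or "side" or "wrist"; returns a dict with "img" (400x640x3 uint8, red, green, blue), "fx", "fy", "cx", "cy" (pixels), "origin" and "rotation" of the camera in the world. Camera axes: x right, y up, looking along -z (the intrinsics and any distortion apply to the point x, -y, -z); pixel columns grow to the right and rows downward; lengths in m; the calibration is good to about 2 mm. A picture is of the moment at which its call begins. There is no depth.
- workorder.hand_in(): hands the job in, once; it reports no verdict.
The state is a dict: "time_s": time; "q": joint angles; "qvel": joint speeds; "effort": joint torques, N m; "tcp_pos": TCP position; "tcp_rot": TCP orientation; "ft_force": force on the tool from outside, world axes, zero at the start; "torque": the same for the moment, N m; "width": opening from 0.0 (shut) to 1.0 (fully open).
Only numpy, scipy, OpenCV 4.12 (cv2) and the standard library are available. Lean on these libraries where they do the work, as an engineer would, in place of code of your own. Each camera call takes 0.05 s, during which the arm holds its last target.

## Working session

There is one attempt and no reset: what is moved stays moved. The work goes in short steps, Python scripts to look and compute and a tool call to move; the robot and the scene stay as the last step left them, time stands still between calls to the robot, and variables do not carry over. Pictures are saved under pics/ and viewed, and the job is handed in when it is done.

Besides the shell and the picture viewer there is one more tool, called as name(argument=value, ...) on one line, values as JSON. carry_out: Moves the arm, as the interface text tells. Shift numbers are shares of 0.04 m and turn numbers shares of 8 degrees, none past 1 either way. Its arguments: {"type":"object","properties":{"delta_pos":{"type":"array","items":{"type":"array","items":{"type":"number"}}},"turn":{"type":"array","items":{"type":"array","items":{"type":"number"}}},"jaw":{"type":"number"},"newtons":{"type":"number"}},"required":["delta_pos","turn"]}

```bash
ls; mkdir -p pics; python3 - <<'E'
from cell import readout,cams
import cv2
print(readout.get_obs())
for n in ["scene","side","wrist"]:
    d=cams.get_image(n); cv2.imwrite(f"pics/{n}0.png",d["img"][:,:,::-1]); print(n,{k:v for k,v in d.items() if k!="img"})
E
```

```text
pics
{'time_s': 0.0, 'q': array([ 1.10570943e+00,  2.91262669e-01, -1.54094060e-01,  1.12668940e+00,
        3.06862904e-05,  1.43145349e+00]), 'qvel': array([ 0.00019884, -0.00197625, -0.00152684,  0.0002162 , -0.00028733,
       -0.00054573]), 'effort': array([ 1.24776798e-03, -5.37138963e+01,  3.31377912e+01,  1.56978378e-02,
       -1.55208573e-05,  3.64212383e-06]), 'tcp_pos': array([0.16782624, 0.49701218, 0.22795349]), 'tcp_rot': array([ 2.55180525e+00,  1.83150591e+00, -1.76052007e-03]), 'ft_force': array([ 0.32586353, -0.66184776, -1.08890312]), 'torque': array([-0.03949211,  0.00355337,  0.06097304]), 'width': 0.9999949774802469}
scene {'fx': 425.3839454379417, 'fy': 425.3839454379417, 'cx': 321.1356075578376, 'cy': 202.97694297745085, 'origin': array([ 1.07794673, -0.52017228,  1.12440152]), 'rotation': array([0.62657185, 0.24843873, 0.71898723])}
side {'fx': 506.2144051649028, 'fy': 506.2144051649028, 'cx': 321.8783979520635, 'cy': 193.87319433977376, 'origin': array([ 0.32586533, -1.0937077 ,  1.19152411]), 'rotation': array([ 0.81395013, -0.06863758, -0.19187264])}
wrist {'fx': 289.51673884074484, 'fy': 289.51673884074484, 'cx': 322.3001331846109, 'cy': 200.93788719137453, 'origin': array([0.10035874, 0.51987377, 0.37350543]), 'rotation': array([-0.24439823, -0.17309946,  1.23633163])}
```

View pics/scene0.png

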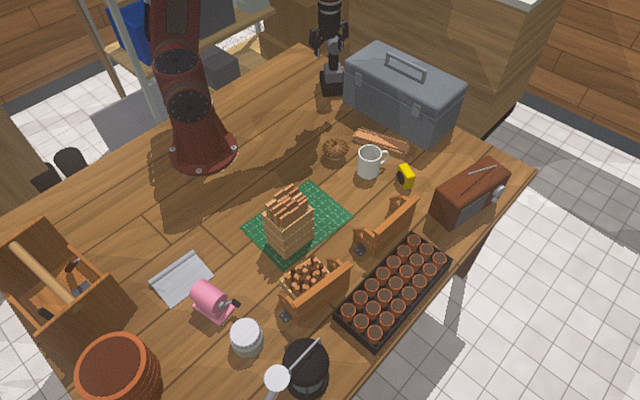

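View pics/side0.png

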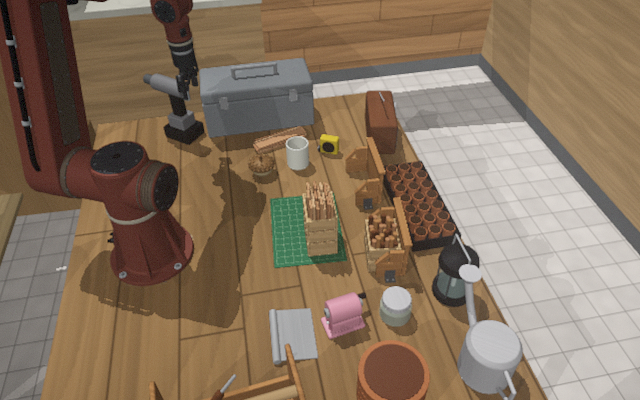

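View pics/wrist0.png

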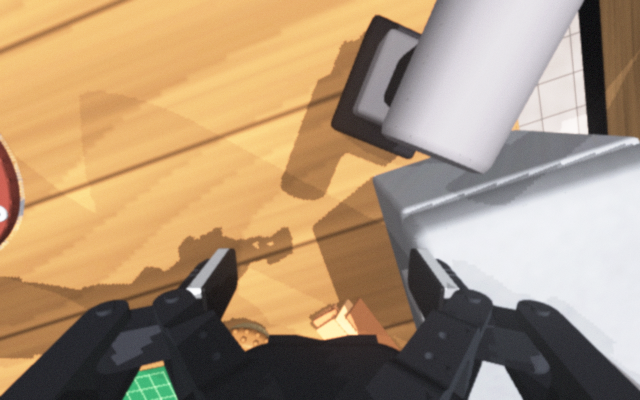

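```bash
cat > h.py <<'E'
import numpy as np,cv2
from scipy.spatial.transform import Rotation as R
def cam(n):
    from cell import cams
    return cams.get_image(n)
def onz(d,u,v,z):
    r=R.from_rotvec(d["rotation"]).as_matrix()@np.array([(u-d["cx"])/d["fx"],-(v-d["cy"])/d["fy"],-1])
    o=np.array(d["origin"]); return o+r*(z-o[2])/r[2]
def px(d,p):
    c=R.from_rotvec(d["rotation"]).as_matrix().T@(np.array(p)-d["origin"])
    return d["cx"]+d["fx"]*c[0]/-c[2], d["cy"]-d["fy"]*c[1]/-c[2]
def crop(d,u0,v0,u1,v1,s,f):
    im=d["img"][v0:v1,u0:u1,::-1]
    cv2.imwrite(f,cv2.resize(im,None,fx=s,fy=s,interpolation=cv2.INTER_CUBIC))
E
python3 - <<'E'
from h import *
a=cam("scene");b=cam("side")
crop(a,230,140,430,320,4 if 0 else 3.3,"pics/sc1.png"); crop(b,255,130,425,290,3.7,"pics/sd1.png")
import pickle;pickle.dump((a,b),open("v0.pkl","wb"))
E
```

```text
(no output)
```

View pics/sc1.png

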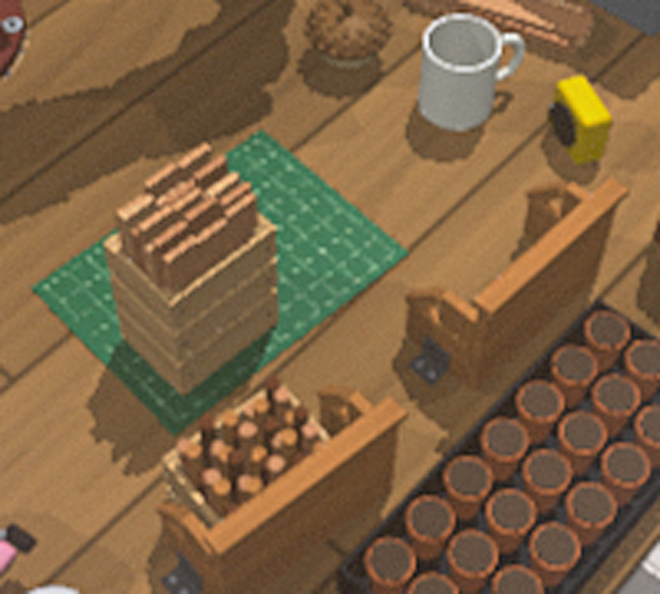

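View pics/sd1.png

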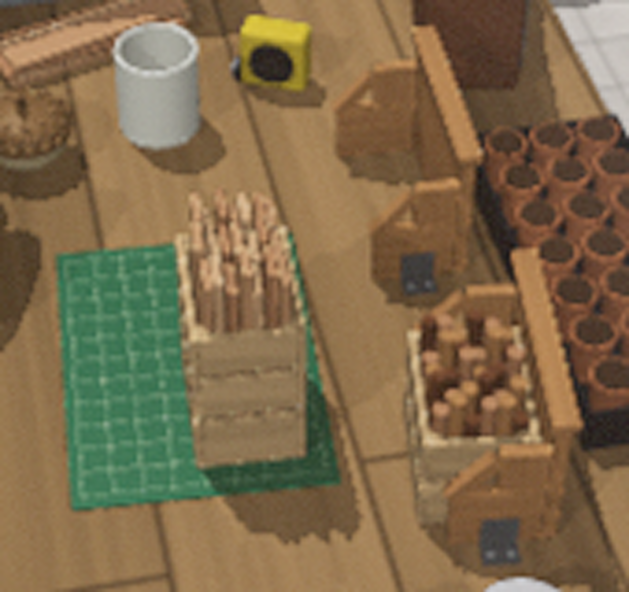

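```bash
python3 - <<'E'
from h import *
import pickle
a,b=pickle.load(open("v0.pkl","rb"))
S=lambda u,v,z,n:print("scene",n,onz(a,230+u/3.3,140+v/3.3,z)[:2].round(4))
D=lambda u,v,z,n:print("side",n,onz(b,255+u/3.7,130+v/3.7,z)[:2].round(4))
for p in [(262,130),(407,252),(178,432),(34,290)]: S(*p,.003,"mat")
for p in [(58,255),(72,508),(340,485)]: D(*p,.003,"mat")
S(185,397,.003,"crate +x-y bot");S(276,325,.003,"+x+y bot");S(122,335,.003,"-x-y bot")
S(107,240,.153,"-x-y top");S(175,305,.153,"+x-y top");S(277,230,.153,"+x+y top")
D(200,467,.003,"-x-y bot");D(305,456,.003,"+x-y bot");D(185,345,.153,"-x-y top");D(303,330,.153,"+x-y top");D(178,235,.153,"-x+y top")
S(483,310,.13,"board near inner outer?");S(476,298,.13,"board near inner");S(610,180,.13,"far inner");S(627,187,.13,"far outer")
D(455,160,.13,"near in");D(480,158,.13,"near out");D(415,30,.13,"far in");D(437,30,.13,"far out")
D(372,282,0,"-y side front bottom, outer");D(338,155,0,"+y side front bottom inner?")
D(372,243,.06,"-y side front top");D(337,112,.06,"+y side front top")
S(410,295,.06,"-y side front top outer?");S(530,188,.06,"+y side front top?")
S(410,372,0,"-y side front bottom out")
E
```

```text
scene mat [0.3848 0.1632]
scene mat [0.5999 0.1454]
scene mat [ 0.5777 -0.1472]
scene mat [ 0.3643 -0.134 ]
side mat [0.3841 0.1589]
side mat [ 0.3586 -0.1357]
side mat [ 0.5746 -0.1572]
scene crate +x-y bot [ 0.5565 -0.1177]
scene +x+y bot [ 0.5638 -0.0043]
scene -x-y bot [ 0.4647 -0.1112]
scene -x-y top [ 0.4661 -0.1089]
scene +x-y top [ 0.5574 -0.116 ]
scene +x+y top [ 0.5661 -0.0019]
side -x-y bot [ 0.4669 -0.1151]
side +x-y bot [ 0.5535 -0.1215]
side -x-y top [ 0.4593 -0.1182]
side +x-y top [ 0.5507 -0.1215]
side -x+y top [0.4749 0.0037]
scene board near inner outer? [0.7406 0.0673]
scene board near inner [0.7286 0.0729]
scene far inner [0.7374 0.2571]
scene far outer [0.7534 0.2608]
side near in [0.728  0.0709]
side near out [0.7498 0.0689]
side far in [0.7425 0.2573]
side far out [0.7625 0.2529]
side -y side front bottom, outer [0.6578 0.0674]
side +y side front bottom inner? [0.6683 0.2446]
side -y side front top [0.653  0.0561]
side +y side front top [0.6645 0.238 ]
scene -y side front top outer? [0.6576 0.0763]
scene +y side front top? [0.6623 0.251 ]
scene -y side front bottom out [0.6895 0.0439]
```

```bash
python3 - <<'E'
from h import *
import pickle
a,b=pickle.load(open("v0.pkl","rb"))
from cell import readout
o=readout.get_obs(); M=R.from_rotvec(o["tcp_rot"]).as_matrix(); print(M.round(3))
w=np.array([0.10035874,0.51987377,0.37350543])
print("cam in tool",M.T@(w-o["tcp_pos"]))
for n,d,u,v,z in [("sharp sc",a,210,320,0),("sharp crank sc",a,237,302,.06),("sharp sd",b,343,332,0),("sharp top sd",b,343,300,.1),("scraper sd r-top",b,308,310,0),("jar sd",b,396,318,0),("scraper sc",a,180,277,0),("dish sc",a,335,155,.03),("mug sc",a,369,175,0),("tape sc",a,405,187,0),("kindl front sd",b,372,235,.0)]:
    print(n,onz(d,u,v,z)[:2].round(3))
E
```

```text
[[ 0.32   0.947 -0.   ]
 [ 0.947 -0.32  -0.001]
 [-0.001 -0.    -1.   ]]
cam in tool [-0.00026005 -0.07132646 -0.14526928]
sharp sc [ 0.536 -0.391]
sharp crank sc [ 0.578 -0.317]
sharp sd [ 0.509 -0.387]
sharp top sd [ 0.515 -0.356]
scraper sd r-top [ 0.43  -0.301]
jar sd [ 0.66  -0.375]
scraper sc [ 0.366 -0.368]
dish sc [0.389 0.292]
mug sc [0.523 0.322]
tape sc [0.649 0.363]
kindl front sd [ 0.677 -0.069]
```

carry_out(delta_pos=[[0, 0, -0.9], [0, 0, -0.9], [0, 0, -0.9], [-0.7, 0.8, 0], [-0.7, 0.8, 0], [-0.9, 0.8, 0], [-0.9, 0.8, 0], [-0.9, 0.6, 0], [-0.9, 0.6, 0], [-0.9, 0.6, 0]], turn=[[0, 0, 0], [0, 0, 0], [0, 0, 0], [0, 0, 0], [0, 0, 0], [0, 0, 0], [0, 0, 0], [0, 0, 0], [0, 0, 0], [0, 0, 0]], jaw=0.5)

```text
time_s: 1.5
tcp_pos: [0.2845, 0.2032, 0.3389]
tcp_rot: [2.546, 1.838, -0.001]
ft_force: [1.1, -0.5, 0.4]
width: 0.504
```

```bash
cat >> h.py <<'E'
def orient(kind,yaw,th=40):
    ex=np.array([np.cos(yaw),np.sin(yaw),0]);ey=np.array([-np.sin(yaw),np.cos(yaw),0]);Z=np.array([0,0,1.]);t=np.radians(th)
    if kind=="y": F,x=ey,ex
    else: F,x=ex,ey
    z=-Z*np.cos(t)+F*np.sin(t)
    return np.c_[x,np.cross(z,x),z]
def plan(p0,r0,p1,M1,n,dec=2):
    """straight-line rows from pose 0 to pose 1"""
    R0=R.from_rotvec(r0); dr=(R0.inv()*R.from_matrix(M1)).as_rotvec()
    P=[];T=[]
    for i in range(n):
        Ri=R0*R.from_rotvec(dr*i/n)
        P.append((Ri.inv().apply((np.array(p1)-p0)/n)/.04).round(dec).tolist()); T.append((np.degrees(dr)/n/8).round(dec).tolist())
    print("len",n,"dist",np.linalg.norm(np.array(p1)-p0).round(3),"ang",np.degrees(np.linalg.norm(dr)).round(1)); print(P);print(T)
E
python3 - <<'E'
from h import *
from cell import readout
o=readout.get_obs();print(o["q"].round(2))
plan(o["tcp_pos"],o["tcp_rot"],[.505,-.185,.30],orient("y",-.07),12)
E
```

```text
[ 0.41 -0.09 -0.3   1.36 -0.    0.73]
len 12 dist 0.448 ang 84.2
[[-0.62, 0.69, 0.08], [-0.55, 0.76, 0.02], [-0.47, 0.81, -0.03], [-0.38, 0.85, -0.09], [-0.28, 0.88, -0.15], [-0.18, 0.89, -0.2], [-0.08, 0.9, -0.25], [0.03, 0.89, -0.29], [0.13, 0.86, -0.33], [0.23, 0.83, -0.37], [0.33, 0.78, -0.4], [0.43, 0.72, -0.42]]
[[0.35, 0.27, 0.75], [0.35, 0.27, 0.75], [0.35, 0.27, 0.75], [0.35, 0.27, 0.75], [0.35, 0.27, 0.75], [0.35, 0.27, 0.75], [0.35, 0.27, 0.75], [0.35, 0.27, 0.75], [0.35, 0.27, 0.75], [0.35, 0.27, 0.75], [0.35, 0.27, 0.75], [0.35, 0.27, 0.75]]
```

carry_out(delta_pos=[[-0.62, 0.69, 0.08], [-0.55, 0.76, 0.02], [-0.47, 0.81, -0.03], [-0.38, 0.85, -0.09], [-0.28, 0.88, -0.15], [-0.18, 0.89, -0.2], [-0.08, 0.9, -0.25], [0.03, 0.89, -0.29], [0.13, 0.86, -0.33], [0.23, 0.83, -0.37]], turn=[[0.35, 0.27, 0.75], [0.35, 0.27, 0.75], [0.35, 0.27, 0.75], [0.35, 0.27, 0.75], [0.35, 0.27, 0.75], [0.35, 0.27, 0.75], [0.35, 0.27, 0.75], [0.35, 0.27, 0.75], [0.35, 0.27, 0.75], [0.35, 0.27, 0.75]])

```text
time_s: 2.75
tcp_pos: [0.4698, -0.1351, 0.3058]
tcp_rot: [-2.532, -0.173, -0.039]
ft_force: [1.0, 0.1, 0.0]
width: 0.5
```

```bash
python3 - <<'E'
from h import *
from cell import readout
o=readout.get_obs();print(o["q"].round(2),o["tcp_pos"].round(3))
plan(o["tcp_pos"],o["tcp_rot"],[.505,-.185,.28],orient("y",-.07),10)
a=cam("scene");b=cam("side")
crop(a,100,100,440,360,2.3,"pics/sc2.png"); crop(b,235,60,495,360,2,"pics/sd2.png")
E
```

```text
[-0.72  0.48  0.15  1.68  0.43  0.61] [ 0.47  -0.135  0.306]
len 10 dist 0.066 ang 12.4
[[0.07, 0.15, -0.02], [0.07, 0.15, -0.02], [0.07, 0.15, -0.02], [0.08, 0.14, -0.02], [0.08, 0.14, -0.02], [0.08, 0.14, -0.02], [0.09, 0.14, -0.02], [0.09, 0.14, -0.02], [0.09, 0.14, -0.03], [0.09, 0.13, -0.03]]
[[0.07, 0.04, 0.13], [0.07, 0.04, 0.13], [0.07, 0.04, 0.13], [0.07, 0.04, 0.13], [0.07, 0.04, 0.13], [0.07, 0.04, 0.13], [0.07, 0.04, 0.13], [0.07, 0.04, 0.13], [0.07, 0.04, 0.13], [0.07, 0.04, 0.13]]
```

View pics/sc2.png

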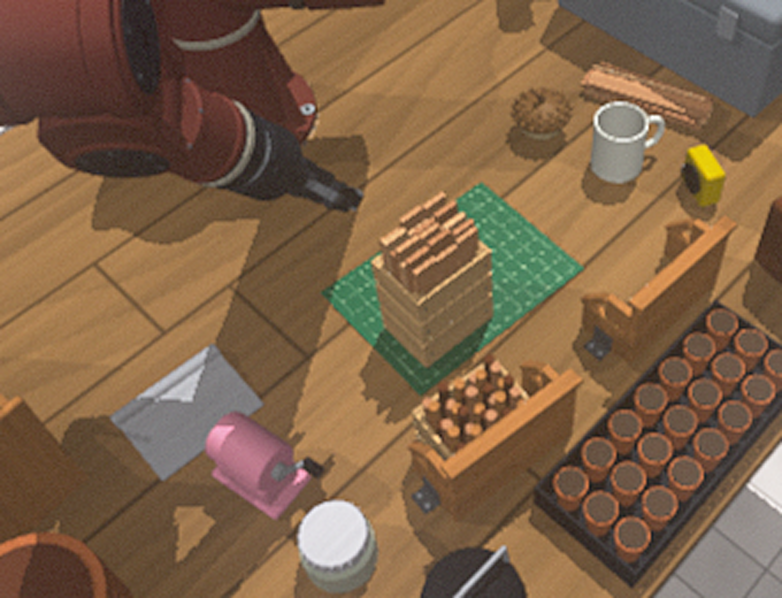

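carry_out(delta_pos=[[0.14, 0.3, -0.04], [0.14, 0.3, -0.04], [0.16, 0.28, -0.04], [0.18, 0.28, -0.04], [0.18, 0.26, -0.06], [0, 0, 0], [0, 0, 0], [0, 0, 0], [0, 0, 0], [0, 0, 0]], turn=[[0.14, 0.08, 0.26], [0.14, 0.08, 0.26], [0.14, 0.08, 0.26], [0.14, 0.08, 0.26], [0.14, 0.08, 0.26], [0, 0, 0], [0, 0, 0], [0, 0, 0], [0, 0, 0], [0, 0, 0]])

```text
time_s: 4.1
tcp_pos: [0.5066, -0.1877, 0.2773]
tcp_rot: [-2.431, 0.088, -0.027]
ft_force: [-0.1, -0.0, 0.8]
width: 0.496
```

```bash
python3 - <<'E'
from h import *
from cell import readout
o=readout.get_obs();print(o["q"].round(2),o["tcp_pos"].round(3))
plan(o["tcp_pos"],o["tcp_rot"],[.505,-.185,.14],orient("y",-.07),10)
plan(o["tcp_pos"],o["tcp_rot"],[.505,-.185,.04],orient("y",-.07),10)
E
```

```text
[-0.8   0.65  0.3   1.74  0.51  0.71] [ 0.507 -0.188  0.277]
len 10 dist 0.137 ang 0.7
[[-0.0, 0.22, 0.26], [-0.0, 0.22, 0.26], [-0.0, 0.22, 0.27], [-0.0, 0.22, 0.27], [-0.0, 0.22, 0.27], [-0.0, 0.22, 0.27], [-0.0, 0.22, 0.27], [-0.0, 0.22, 0.27], [-0.0, 0.22, 0.27], [-0.0, 0.22, 0.27]]
[[-0.01, 0.0, -0.0], [-0.01, 0.0, -0.0], [-0.01, 0.0, -0.0], [-0.01, 0.0, -0.0], [-0.01, 0.0, -0.0], [-0.01, 0.0, -0.0], [-0.01, 0.0, -0.0], [-0.01, 0.0, -0.0], [-0.01, 0.0, -0.0], [-0.01, 0.0, -0.0]]
len 10 dist 0.237 ang 0.7
[[-0.0, 0.38, 0.45], [-0.0, 0.38, 0.45], [-0.0, 0.38, 0.46], [-0.0, 0.38, 0.46], [-0.0, 0.38, 0.46], [-0.0, 0.38, 0.46], [-0.0, 0.38, 0.46], [-0.0, 0.38, 0.46], [-0.0, 0.38, 0.46], [-0.0, 0.38, 0.46]]
[[-0.01, 0.0, -0.0], [-0.01, 0.0, -0.0], [-0.01, 0.0, -0.0], [-0.01, 0.0, -0.0], [-0.01, 0.0, -0.0], [-0.01, 0.0, -0.0], [-0.01, 0.0, -0.0], [-0.01, 0.0, -0.0], [-0.01, 0.0, -0.0], [-0.01, 0.0, -0.0]]
```

Accurate. Lower halfway, then look.

carry_out(delta_pos=[[0, 0.28, 0.32], [0, 0.28, 0.32], [0, 0.28, 0.32], [0, 0.28, 0.32], [0, 0.28, 0.32], [0, 0.28, 0.32], [0, 0.28, 0.32], [0, 0.28, 0.32], [0, 0.28, 0.32], [0, 0.28, 0.32]], turn=[[0, 0, 0], [0, 0, 0], [0, 0, 0], [0, 0, 0], [0, 0, 0], [0, 0, 0], [0, 0, 0], [0, 0, 0], [0, 0, 0], [0, 0, 0]])

```text
time_s: 5.35
tcp_pos: [0.5068, -0.1897, 0.1002]
tcp_rot: [-2.434, 0.085, -0.03]
ft_force: [-0.8, 0.6, -0.4]
width: 0.498
```

```bash
python3 - <<'E'
from h import *
from cell import readout
o=readout.get_obs();print(o["q"].round(2),o["tcp_pos"].round(3))
plan(o["tcp_pos"],o["tcp_rot"],[.505,-.185,.038],orient("y",-.07),10)
a=cam("scene");b=cam("side")
crop(a,100,100,440,360,2.3,"pics/sc3.png"); crop(b,235,60,495,360,2,"pics/sd3.png")
E
```

```text
[-0.8   0.78  0.07  1.38  0.5   0.71] [ 0.507 -0.19   0.1  ]
len 10 dist 0.062 ang 0.5
[[-0.01, 0.09, 0.13], [-0.01, 0.09, 0.13], [-0.01, 0.09, 0.13], [-0.01, 0.09, 0.13], [-0.01, 0.09, 0.13], [-0.01, 0.09, 0.13], [-0.01, 0.09, 0.13], [-0.01, 0.09, 0.13], [-0.01, 0.09, 0.13], [-0.01, 0.09, 0.13]]
[[-0.01, 0.0, -0.0], [-0.01, 0.0, -0.0], [-0.01, 0.0, -0.0], [-0.01, 0.0, -0.0], [-0.01, 0.0, -0.0], [-0.01, 0.0, -0.0], [-0.01, 0.0, -0.0], [-0.01, 0.0, -0.0], [-0.01, 0.0, -0.0], [-0.01, 0.0, -0.0]]
```

View pics/sc3.png

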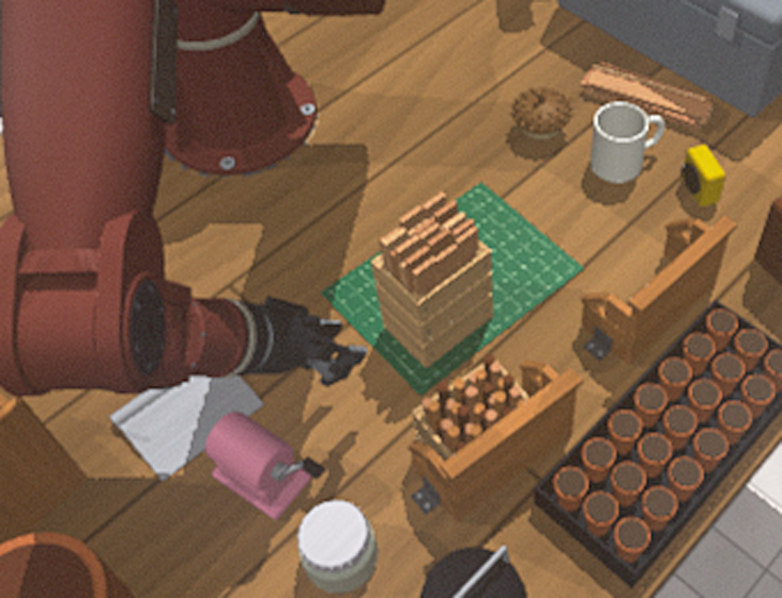

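View pics/sd3.png

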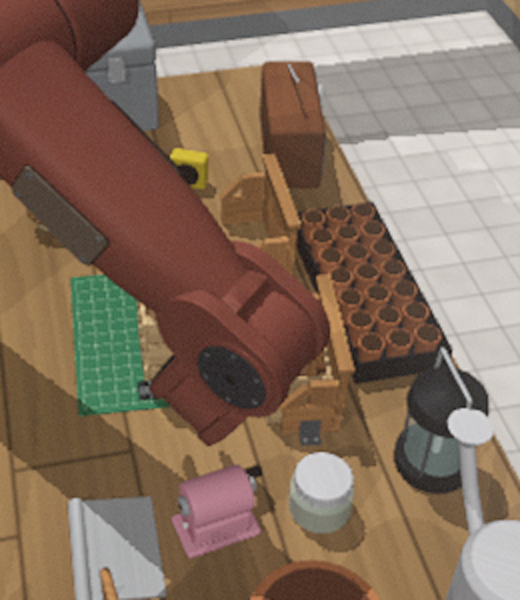

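carry_out(delta_pos=[[0, 0.05, 0.16], [0, 0.05, 0.16], [0, 0.05, 0.16], [0, 0.05, 0.16], [0, 0.05, 0.16], [0, 0.05, 0.16], [0, 0.05, 0.16], [0, 0.05, 0.16], [0, 0.05, 0.16], [0, 0.05, 0.16]], turn=[[0, 0, 0], [0, 0, 0], [0, 0, 0], [0, 0, 0], [0, 0, 0], [0, 0, 0], [0, 0, 0], [0, 0, 0], [0, 0, 0], [0, 0, 0]])

```text
time_s: 6.7
tcp_pos: [0.5087, -0.1615, 0.035]
tcp_rot: [-2.434, 0.085, -0.03]
ft_force: [1.0, 0.2, -0.8]
width: 0.502
```

```bash
python3 - <<'E'
from h import *
from cell import readout
o=readout.get_obs();print(o["q"].round(2),o["tcp_pos"].round(4),o["ft_force"].round(1))
ey=np.array([.07,.9976,0])
p=o["tcp_pos"].copy(); p1=p+ey*.04; p1[2]=.038
plan(o["tcp_pos"],o["tcp_rot"],p1,orient("y",-.07),10)
a=cam("scene");b=cam("wrist")
crop(a,200,140,400,310,3.5,"pics/sc4.png"); crop(b,0,0,640,400,1.2,"pics/wr4.png")
E
```

```text
[-0.76  0.83 -0.03  1.21  0.52  0.74] [ 0.5087 -0.1615  0.035 ] [ 1.   0.2 -0.8]
len 10 dist 0.04 ang 0.5
[[0.0, -0.08, 0.06], [0.0, -0.08, 0.06], [0.0, -0.08, 0.06], [0.0, -0.08, 0.06], [0.0, -0.08, 0.06], [0.0, -0.08, 0.06], [0.0, -0.08, 0.06], [0.0, -0.08, 0.06], [0.0, -0.08, 0.06], [0.0, -0.08, 0.06]]
[[-0.01, 0.0, -0.0], [-0.01, 0.0, -0.0], [-0.01, 0.0, -0.0], [-0.01, 0.0, -0.0], [-0.01, 0.0, -0.0], [-0.01, 0.0, -0.0], [-0.01, 0.0, -0.0], [-0.01, 0.0, -0.0], [-0.01, 0.0, -0.0], [-0.01, 0.0, -0.0]]
```

View pics/sc4.png

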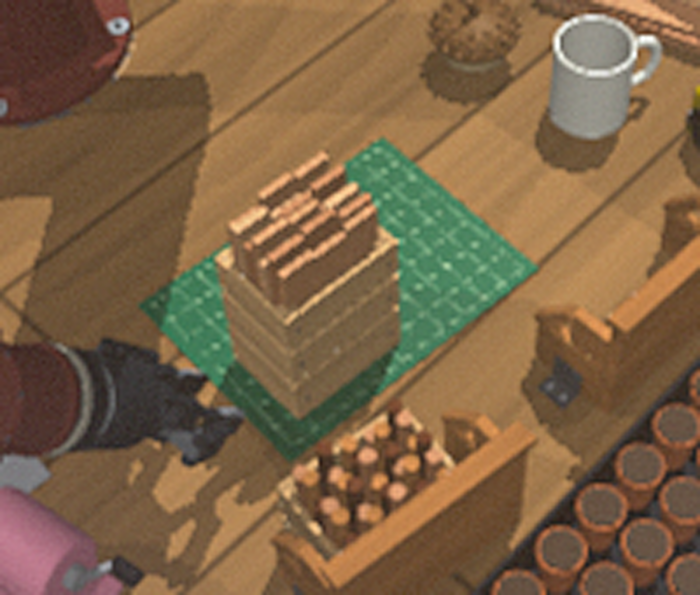

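View pics/wr4.png

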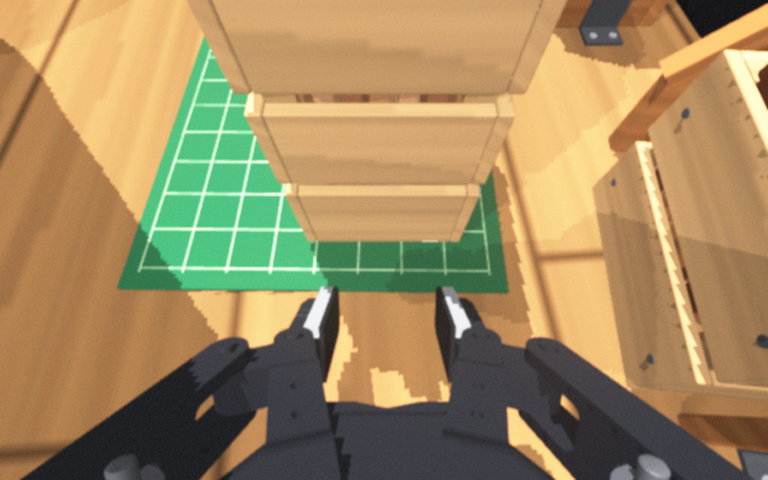

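carry_out(delta_pos=[[0, -0.08, 0.06], [0, -0.08, 0.06], [0, -0.08, 0.06], [0, -0.08, 0.06], [0, -0.08, 0.06], [0, -0.08, 0.06], [0, -0.08, 0.06], [0, -0.08, 0.06], [0, -0.08, 0.06], [0, -0.08, 0.06]], turn=[[0, 0, 0], [0, 0, 0], [0, 0, 0], [0, 0, 0], [0, 0, 0], [0, 0, 0], [0, 0, 0], [0, 0, 0], [0, 0, 0], [0, 0, 0]])

```text
time_s: 8.05
tcp_pos: [0.5118, -0.1193, 0.038]
tcp_rot: [-2.434, 0.085, -0.031]
ft_force: [-0.8, -4.5, -0.3]
width: 0.497
```

```bash
python3 - <<'E'
from h import *
from cell import readout
o=readout.get_obs();print(o["q"].round(2),o["tcp_pos"].round(4),o["ft_force"].round(1))
b=cam("wrist")
crop(b,0,0,640,400,1.2,"pics/wr5.png")
a=cam("scene")
crop(a,200,140,400,310,3.5,"pics/sc5.png")
E
```

```text
[-0.71  0.79 -0.12  1.14  0.55  0.8 ] [ 0.5118 -0.1193  0.038 ] [-0.8 -4.5 -0.3]
```

View pics/wr5.png

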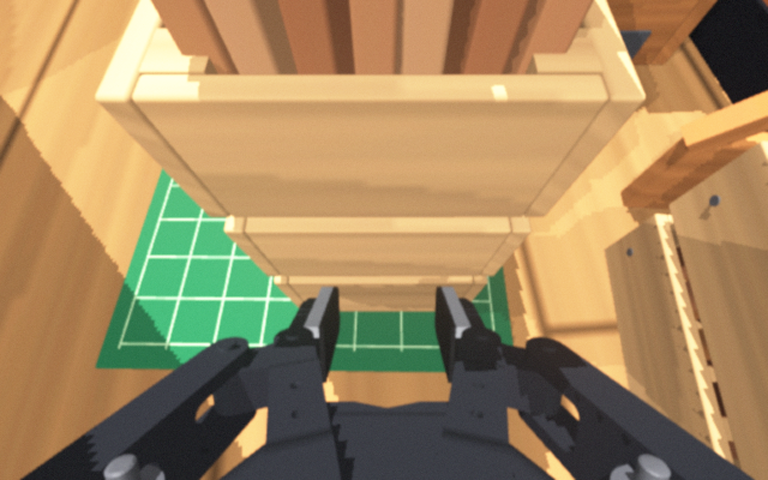

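View pics/sc5.png

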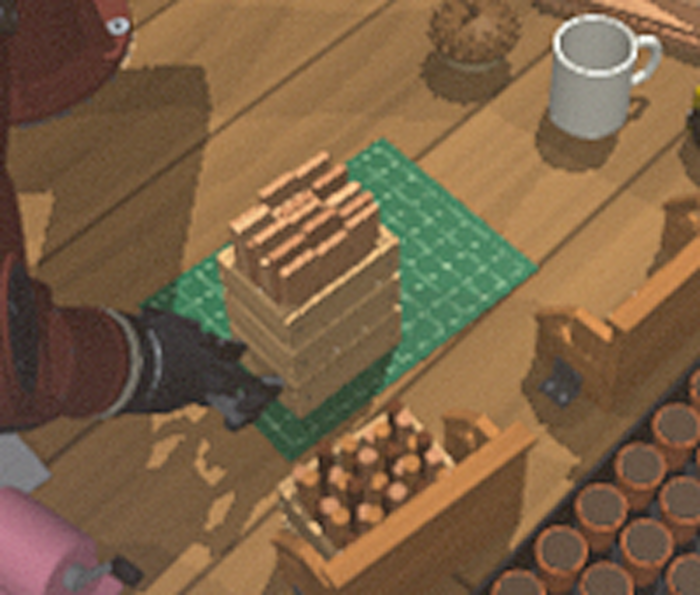

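```bash
python3 - <<'E'
from h import *
from cell import readout
o=readout.get_obs();b=cam("wrist")
M=R.from_rotvec(o["tcp_rot"]).as_matrix();C=R.from_rotvec(b["rotation"]).as_matrix()
print((M.T@C).round(3), M.T@(b["origin"]-o["tcp_pos"]))
for w,(u,v) in [(-.02125,(338,290)),(.02125,(436,290)),(-.02125,(338,330))]:
    r=M.T@C@np.array([(u/1.2-b["cx"])/b["fx"],-(v/1.2-b["cy"])/b["fy"],-1]); oc=M.T@(b["origin"]-o["tcp_pos"])
    print("tip tool frame",(oc+r*(w-oc[0])/r[0]).round(4))
# bottom slat edges on -y face: pixel -> plane of face? intersect horizontal plane z=.003
for u,v,z in [(303,307,.003),(455,312,.003),(277,278,.055),(488,278,.055),(98,97,.153),(645,97,.153)]:
    print(u,v,onz(b,u/1.2,v/1.2,z).round(4))
E
```

```text
[[ 1.     0.     0.   ]
 [ 0.    -0.961 -0.278]
 [ 0.     0.278 -0.961]] [-0.00090519 -0.07053258 -0.14540703]
tip tool frame [-0.0213 -0.0108 -0.0121]
tip tool frame [ 0.0213 -0.0059 -0.0011]
tip tool frame [-0.0213  0.0052 -0.0167]
303 307 [ 0.4646 -0.11    0.003 ]
455 312 [ 0.5487 -0.1187  0.003 ]
277 278 [ 0.4651 -0.1103  0.055 ]
488 278 [ 0.5537 -0.1165  0.055 ]
98 97 [ 0.4646 -0.112   0.153 ]
645 97 [ 0.5527 -0.1183  0.153 ]
```

```bash
python3 - <<'E'
from h import *
b=cam("wrist");a=cam("scene")
crop(b,200,180,440,320,3.3,"pics/wr6.png"); crop(a,235,205,325,275,8,"pics/sc6.png")
E
```

```text
(no output)
```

View pics/wr6.png

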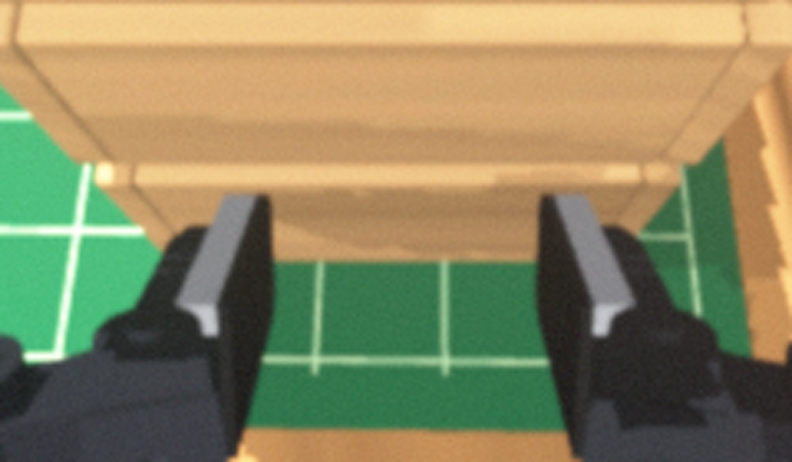

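View pics/sc6.png

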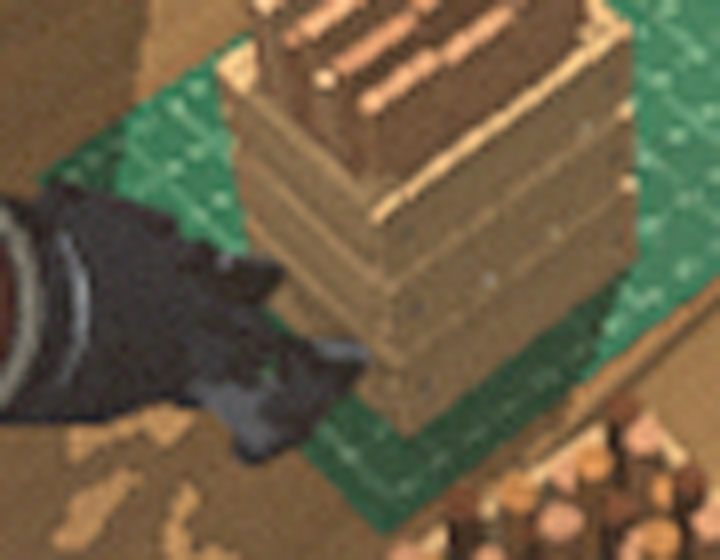

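carry_out(delta_pos=[[0, 0.1, -0.08], [0, 0.1, -0.08], [0, 0, 0], [0, 0, 0], [0, 0.08, 0.08], [0, 0.08, 0.08], [0, 0.08, 0.08], [0, 0.08, 0.08], [0, 0, 0], [0, 0, 0]], turn=[[0, 0, 0], [0, 0, 0], [0.38, 0, 0], [0.38, 0, 0], [0, 0, 0], [0, 0, 0], [0, 0, 0], [0, 0, 0], [0, 0, 0], [0, 0, 0]], jaw=0.7)

```text
time_s: 9.55
tcp_pos: [0.5111, -0.1304, 0.0189]
tcp_rot: [-2.328, 0.081, -0.035]
ft_force: [-0.5, 0.7, 0.2]
width: 0.298
```

```bash
python3 - <<'E'
from h import *
from cell import readout
o=readout.get_obs();print(o["q"].round(2),o["tcp_pos"].round(4),o["ft_force"].round(1))
M=R.from_rotvec(o["tcp_rot"]).as_matrix();print(M.round(3))
b=cam("wrist");a=cam("scene")
crop(b,120,100,520,320,2,"pics/wr7.png"); crop(a,205,195,325,285,6,"pics/sc7.png")
plan(o["tcp_pos"],o["tcp_rot"],np.r_[o["tcp_pos"][:2]+.06*np.array([.07,.9976]),.020],orient("y",-.07,46),10)
E
```

```text
[-0.76  0.9  -0.03  1.23  0.6   0.7 ] [ 0.5111 -0.1304  0.0189] [-0.5  0.7  0.2]
[[ 0.998 -0.048  0.051]
 [-0.07  -0.686  0.724]
 [ 0.    -0.726 -0.687]]
len 10 dist 0.06 ang 0.6
[[0.0, -0.11, 0.11], [0.0, -0.11, 0.11], [0.0, -0.11, 0.11], [0.0, -0.11, 0.11], [0.0, -0.11, 0.11], [0.0, -0.11, 0.11], [0.0, -0.11, 0.11], [0.0, -0.11, 0.11], [0.0, -0.11, 0.11], [0.0, -0.11, 0.11]]
[[-0.01, 0.0, 0.0], [-0.01, 0.0, 0.0], [-0.01, 0.0, 0.0], [-0.01, 0.0, 0.0], [-0.01, 0.0, 0.0], [-0.01, 0.0, 0.0], [-0.01, 0.0, 0.0], [-0.01, 0.0, 0.0], [-0.01, 0.0, 0.0], [-0.01, 0.0, 0.0]]
```

View pics/wr7.png

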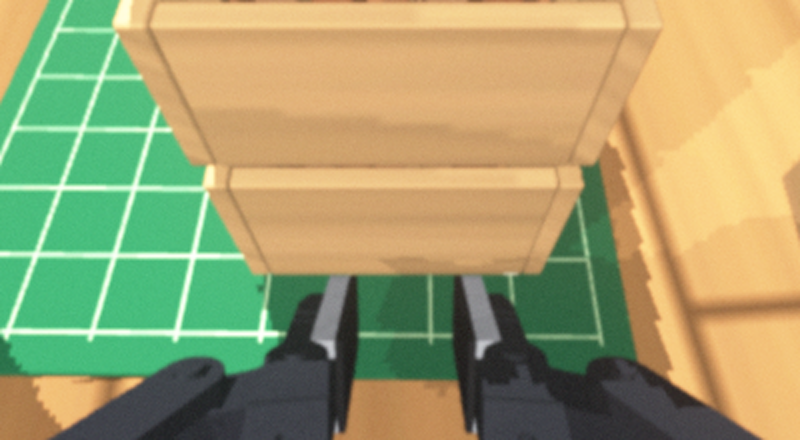

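View pics/sc7.png

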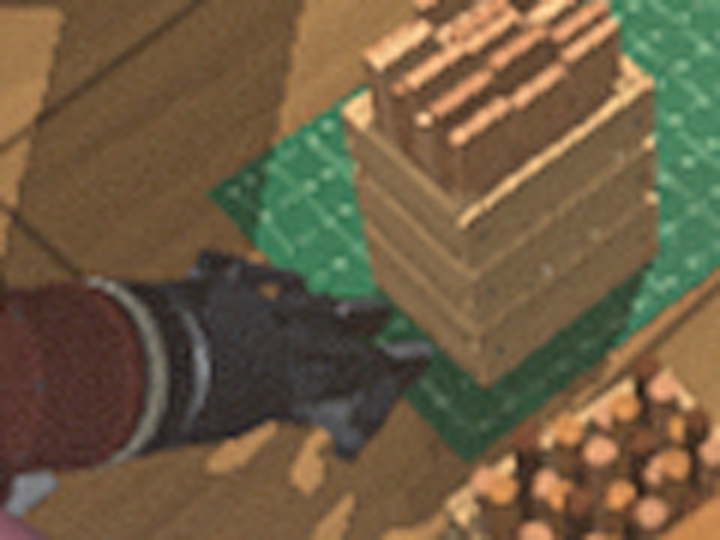

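carry_out(delta_pos=[[0, -0.07, 0.07], [0, -0.07, 0.07], [0, -0.09, 0.09], [0, -0.09, 0.09], [0, -0.09, 0.09], [0, -0.09, 0.09], [0, -0.09, 0.09], [0, -0.09, 0.09], [0, -0.09, 0.09], [0, -0.07, 0.07]], turn=[[0, 0, 0], [0, 0, 0], [0, 0, 0], [0, 0, 0], [0, 0, 0], [0, 0, 0], [0, 0, 0], [0, 0, 0], [0, 0, 0], [0, 0, 0]])

```text
time_s: 10.9
tcp_pos: [0.515, -0.0815, 0.0196]
tcp_rot: [-2.332, 0.08, -0.036]
ft_force: [0.1, -3.9, -2.6]
width: 0.3
```

```bash
python3 - <<'E'
from h import *
from cell import readout
o=readout.get_obs();print(o["q"].round(2),o["tcp_pos"].round(4),o["ft_force"].round(1))
b=cam("wrist");a=cam("scene")
w=b["img"][0:400,60:580,::-1]; s=cv2.resize(a["img"][130:330,220:420,::-1],None,fx=2,fy=2,interpolation=cv2.INTER_CUBIC)
cv2.imwrite("pics/c8.png",cv2.resize(np.hstack([w,s]),None,fx=.86,fy=.86))
E
```

```text
[-0.69  0.85 -0.13  1.14  0.63  0.77] [ 0.515  -0.0815  0.0196] [ 0.1 -3.9 -2.6]
```

View pics/c8.png

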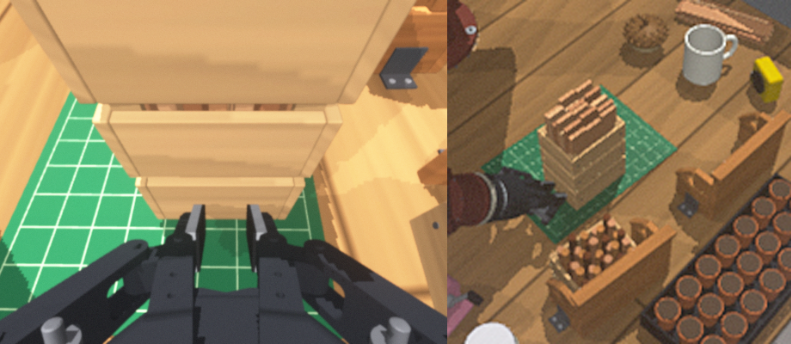

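carry_out(delta_pos=[[0, -0.09, 0.09], [0, -0.09, 0.09], [0, -0.09, 0.09], [0, -0.09, 0.09], [0, -0.09, 0.09], [0, -0.09, 0.09], [0, -0.09, 0.09], [0, -0.09, 0.09], [0, -0.09, 0.09], [0, -0.09, 0.09]], turn=[[0, 0, 0], [0, 0, 0], [0, 0, 0], [0, 0, 0], [0, 0, 0], [0, 0, 0], [0, 0, 0], [0, 0, 0], [0, 0, 0], [0, 0, 0]])

```text
time_s: 12.25
tcp_pos: [0.5186, -0.0273, 0.021]
tcp_rot: [-2.331, 0.08, -0.036]
ft_force: [-0.2, -2.8, -2.7]
width: 0.304
```

carry_out(delta_pos=[[0, -0.09, 0.09], [0, -0.09, 0.09], [0, -0.09, 0.09], [0, -0.09, 0.09], [0, -0.09, 0.09], [0, -0.09, 0.09], [0, -0.09, 0.09], [0, -0.09, 0.09], [0, -0.09, 0.09], [0, -0.07, 0.07]], turn=[[0, 0, 0], [0, 0, 0], [0, 0, 0], [0, 0, 0], [0, 0, 0], [0, 0, 0], [0, 0, 0], [0, 0, 0], [0, 0, 0], [0, 0, 0]])

```text
time_s: 13.5
tcp_pos: [0.5221, 0.026, 0.0222]
tcp_rot: [-2.331, 0.08, -0.036]
ft_force: [0.5, -3.8, -2.3]
width: 0.301
```

```bash
cat >> h.py <<'E'
def look(name):
    from cell import readout
    o=readout.get_obs();print(o["time_s"],o["q"].round(2),o["tcp_pos"].round(4),o["ft_force"].round(1))
    b=cam("wrist");a=cam("scene")
    w=b["img"][0:400,60:580,::-1]; s=cv2.resize(a["img"][130:330,220:420,::-1],None,fx=2,fy=2,interpolation=cv2.INTER_CUBIC)
    cv2.imwrite(name,cv2.resize(np.hstack([w,s]),None,fx=.86,fy=.86))
    return o,a,b
E
python3 - <<'E'
from h import *
look("pics/c9.png")
E
```

```text
13.5 [-0.53  0.77 -0.3   0.94  0.71  0.95] [0.5221 0.026  0.0222] [ 0.5 -3.8 -2.3]
```

View pics/c9.png

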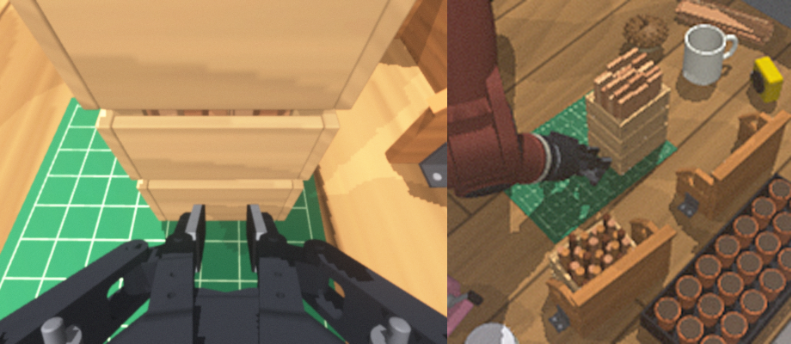

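```bash
python3 - <<'E'
from h import *
from cell import readout
o=readout.get_obs();b=cam("wrist");a=cam("scene");s=cam("side")
for u,v,z in [(162,219,.003),(284,219,.003),(137,180,.055),(303,180,.055)]:
    print(onz(b,60+u/.86,v/.86,z).round(4))
crop(a,320,170,440,260,6.5,"pics/sc10.png");crop(s,320,120,420,220,6,"pics/sd10.png")
E
```

```text
[0.4759 0.0344 0.003 ]
[0.5632 0.0284 0.003 ]
[0.4736 0.038  0.055 ]
[0.5636 0.0318 0.055 ]
```

View pics/sc10.png

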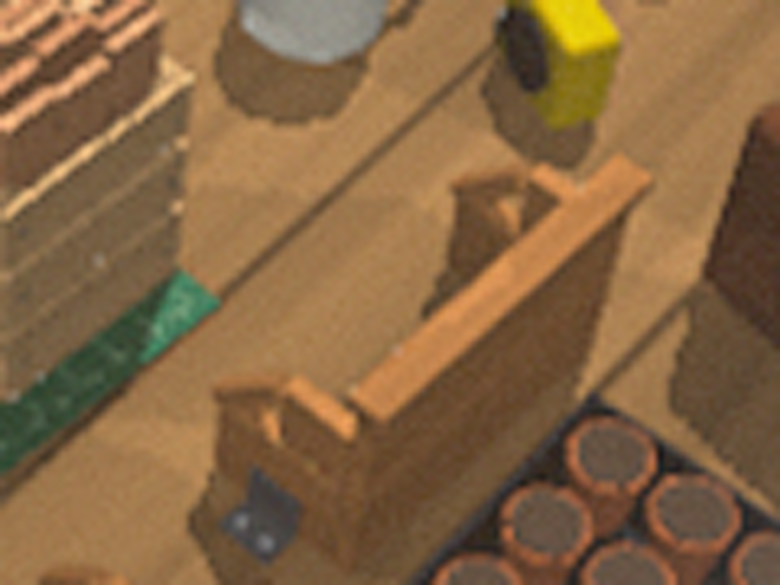

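View pics/sd10.png

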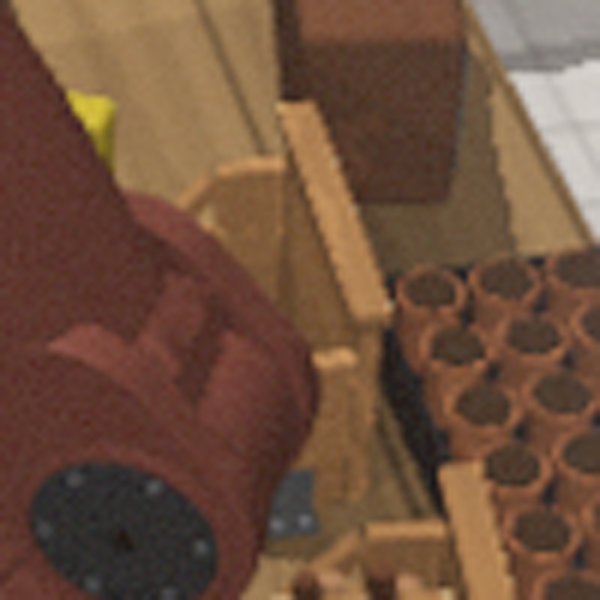

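```bash
python3 - <<'E'
from h import *
import pickle
a,b=pickle.load(open("v0.pkl","rb"))
for u,v in [(350,395),(377,420),(617,155),(653,178)]: print("sc",onz(a,320+u/6.5,170+v/6.5,.13)[:2].round(4))
for u,v in [(360,318),(390,310),(278,108),(312,103)]: print("sd",onz(b,320+u/6,120+v/6,.13)[:2].round(4))
E
```

```text
sc [0.7287 0.0709]
sc [0.7453 0.0686]
sc [0.736  0.2594]
sc [0.756  0.2594]
sd [0.7346 0.0707]
sd [0.752  0.0736]
sd [0.7399 0.2585]
sd [0.7602 0.2589]
```

carry_out(delta_pos=[[0, -0.09, 0.1], [0, -0.09, 0.1], [0, -0.09, 0.09], [0, -0.09, 0.09], [0, -0.09, 0.09], [0, -0.09, 0.09], [0, -0.09, 0.09], [0, -0.09, 0.09], [0, -0.07, 0.07], [0, -0.05, 0.05]], turn=[[0, 0, 0], [0, 0, 0], [0, 0, 0], [0, 0, 0], [0, 0, 0], [0, 0, 0], [0, 0, 0], [0, 0, 0], [0, 0, 0], [0, 0, 0]])

```text
time_s: 15.0
tcp_pos: [0.5269, 0.0741, 0.023]
tcp_rot: [-2.334, 0.082, -0.039]
ft_force: [-0.4, -5.3, 0.2]
width: 0.299
```

```bash
python3 - <<'E'
from h import *
look("pics/c11.png")
E
```

```text
15.0 [-0.44  0.73 -0.36  0.84  0.74  1.06] [0.5269 0.0741 0.023 ] [-0.4 -5.3  0.2]
```

View pics/c11.png

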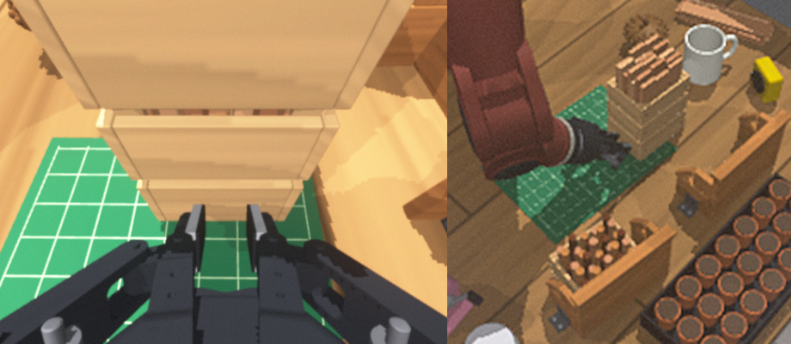

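carry_out(delta_pos=[[0, -0.05, 0.06], [0, -0.05, 0.06], [0, -0.05, 0.05], [0, -0.05, 0.05], [0, -0.05, 0.05], [0, -0.05, 0.05], [0, -0.05, 0.05], [0, -0.05, 0.05], [0, -0.05, 0.05], [0, -0.05, 0.05]], turn=[[0, 0, 0], [0, 0, 0], [0, 0, 0], [0, 0, 0], [0, 0, 0], [0, 0, 0], [0, 0, 0], [0, 0, 0], [0, 0, 0], [0, 0, 0]])

```text
time_s: 16.35
tcp_pos: [0.5305, 0.1022, 0.0248]
tcp_rot: [-2.333, 0.086, -0.043]
ft_force: [-0.3, -2.9, -2.5]
width: 0.299
```

```bash
python3 - <<'E'
from h import *
look("pics/c12.png")
E
```

```text
16.35 [-0.39  0.72 -0.39  0.77  0.76  1.13] [0.5305 0.1022 0.0248] [-0.3 -2.9 -2.5]
```

View pics/c12.png

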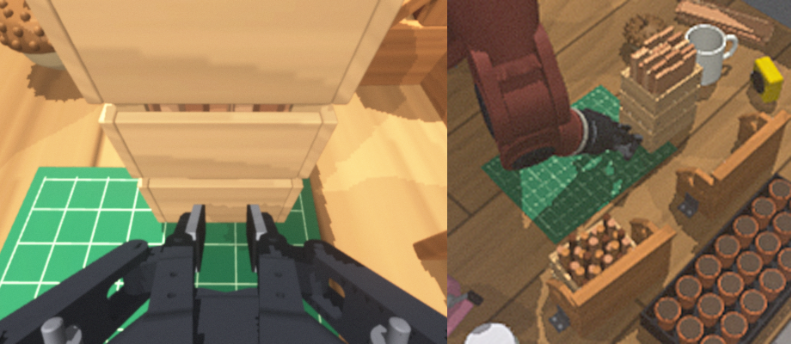

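```bash
python3 - <<'E'
from h import *
b=cam("wrist");a=cam("scene")
for u,v,z in [(163,221,.004),(281,221,.004),(140,180,.055),(300,180,.055)]:
    print(onz(b,60+u/.86,v/.86,z).round(4))
crop(b,150,150,500,300,2.2,"pics/wr13.png");crop(a,290,140,440,255,5,"pics/sc13.png")
E
```

```text
[0.485  0.1095 0.004 ]
[0.5697 0.1033 0.004 ]
[0.4828 0.1155 0.055 ]
[0.5713 0.1091 0.055 ]
```

View pics/sc13.png

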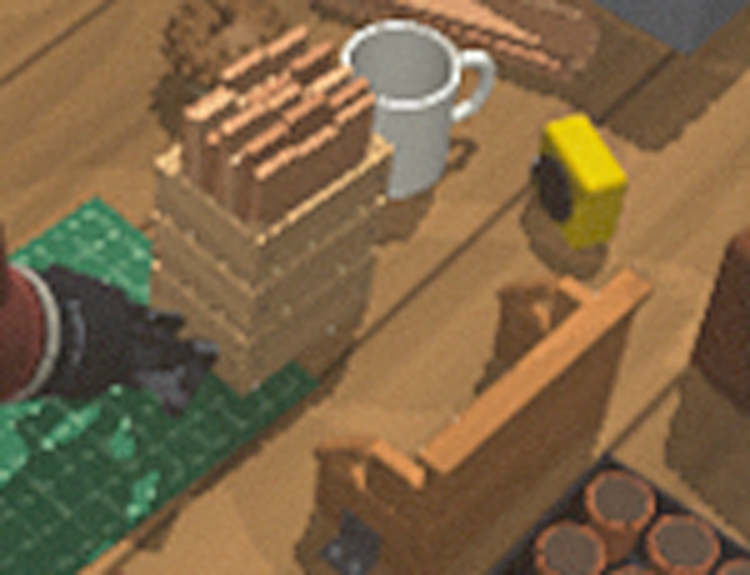

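View pics/wr13.png

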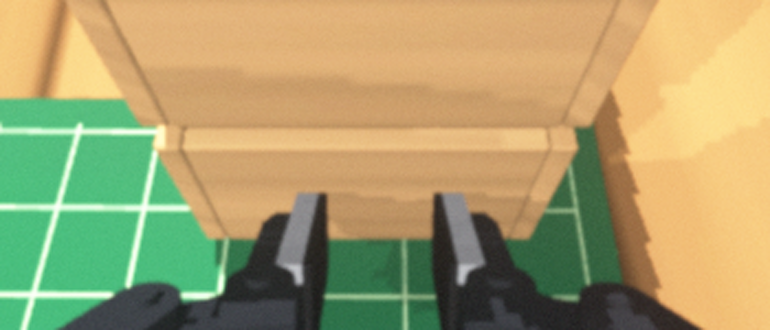

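carry_out(delta_pos=[[0, -0.05, 0.06], [0, -0.05, 0.06], [0, -0.03, 0.03], [0, 0.08, -0.08], [0, 0.15, -0.15], [0, 0.2, -0.2], [0, 0.2, -0.2], [0, 0, -0.6], [0, 0, -0.8], [0, 0, -0.8]], turn=[[0, 0, 0], [0, 0, 0], [0, 0, 0], [0, 0, 0], [0, 0, 0], [0, 0, 0], [0, 0, 0], [0, 0, 0], [0, 0, 0], [0, 0, 0]])

```text
time_s: 17.8
tcp_pos: [0.5214, 0.0077, 0.0852]
tcp_rot: [-2.328, 0.086, -0.039]
ft_force: [-0.1, -0.7, -0.6]
width: 0.297
```

```bash
python3 - <<'E'
from h import *
o,a,b=look("pics/c14.png")
s=cam("side")
crop(s,255,100,425,260,3.6,"pics/sd14.png");crop(a,290,140,440,255,5,"pics/sc14.png")
plan(o["tcp_pos"],o["tcp_rot"],[.41,.10,.30],orient("x",-.06,44),14)
E
```

```text
17.8 [-0.56  0.69 -0.25  1.09  0.7   0.92] [0.5214 0.0077 0.0852] [-0.1 -0.7 -0.6]
len 14 dist 0.259 ang 120.7
[[-0.21, -0.38, -0.16], [-0.16, -0.39, -0.19], [-0.12, -0.39, -0.22], [-0.07, -0.38, -0.25], [-0.02, -0.36, -0.29], [0.02, -0.34, -0.32], [0.06, -0.3, -0.34], [0.09, -0.26, -0.37], [0.12, -0.22, -0.39], [0.14, -0.17, -0.41], [0.16, -0.11, -0.42], [0.17, -0.06, -0.43], [0.17, 0.0, -0.43], [0.16, 0.06, -0.43]]
[[-0.62, -0.02, -0.88], [-0.62, -0.02, -0.88], [-0.62, -0.02, -0.88], [-0.62, -0.02, -0.88], [-0.62, -0.02, -0.88], [-0.62, -0.02, -0.88], [-0.62, -0.02, -0.88], [-0.62, -0.02, -0.88], [-0.62, -0.02, -0.88], [-0.62, -0.02, -0.88], [-0.62, -0.02, -0.88], [-0.62, -0.02, -0.88], [-0.62, -0.02, -0.88], [-0.62, -0.02, -0.88]]
```

View pics/sd14.png

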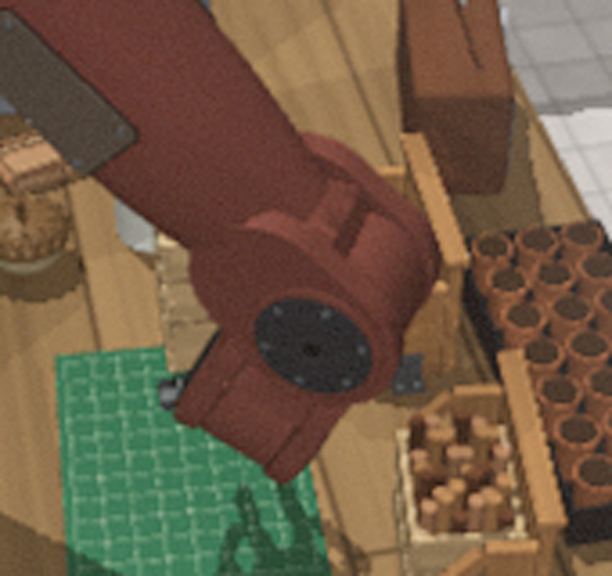

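View pics/sc14.png

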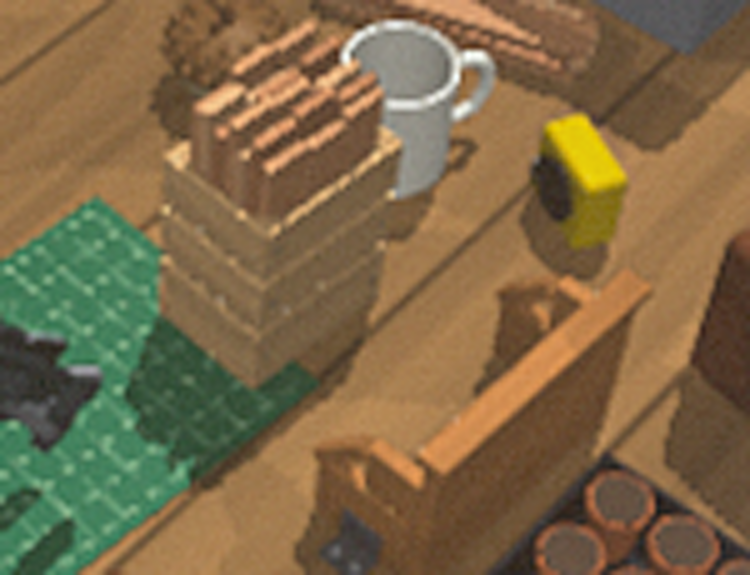

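View pics/c14.png

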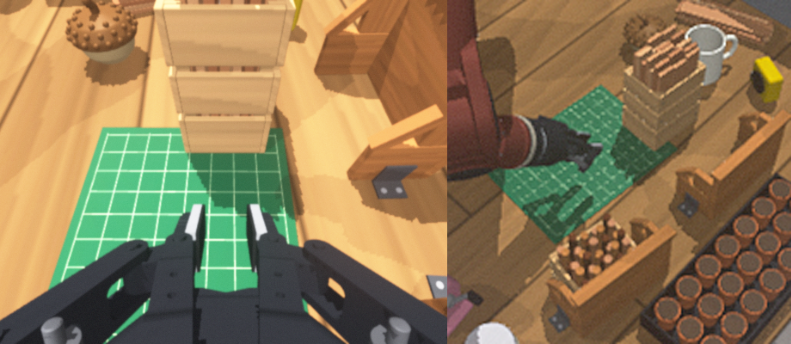

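carry_out(delta_pos=[[0, -0.6, -0.6], [0, -0.7, -0.7], [0, -0.7, -0.7], [0, -0.7, -0.7], [0, -0.7, -0.7], [0, -0.7, -0.7], [0, 0, 0], [0, 0, 0], [0, 0, 0], [0, 0, 0]], turn=[[0, 0, 0], [0, 0, 0], [0, 0, 0], [0, 0, 0], [0, 0, 0], [0, 0, 0], [-0.62, 0, -0.88], [-0.62, 0, -0.88], [-0.62, 0, -0.88], [-0.62, 0, -0.88]])

```text
time_s: 19.2
tcp_pos: [0.5195, 0.0054, 0.314]
tcp_rot: [-2.637, -0.53, -0.281]
ft_force: [-0.6, 0.9, 0.4]
width: 0.299
```

```bash
python3 - <<'E'
from h import *
o,a,b=look("pics/c15.png")
s=cam("side")
crop(s,255,100,425,260,3.6,"pics/sd15.png")
plan(o["tcp_pos"],o["tcp_rot"],[.41,.16,.30],orient("x",-.06,44),10)
E
```

```text
19.2 [-0.43  0.25 -0.08  1.34  0.47  0.72] [0.5195 0.0054 0.314 ] [-0.6  0.9  0.4]
len 10 dist 0.19 ang 86.0
[[-0.13, -0.42, 0.18], [-0.08, -0.45, 0.14], [-0.02, -0.46, 0.1], [0.03, -0.47, 0.06], [0.09, -0.47, 0.02], [0.15, -0.45, -0.02], [0.2, -0.43, -0.06], [0.25, -0.39, -0.1], [0.3, -0.35, -0.13], [0.34, -0.3, -0.16]]
[[-0.62, -0.02, -0.88], [-0.62, -0.02, -0.88], [-0.62, -0.02, -0.88], [-0.62, -0.02, -0.88], [-0.62, -0.02, -0.88], [-0.62, -0.02, -0.88], [-0.62, -0.02, -0.88], [-0.62, -0.02, -0.88], [-0.62, -0.02, -0.88], [-0.62, -0.02, -0.88]]
```

View pics/c15.png

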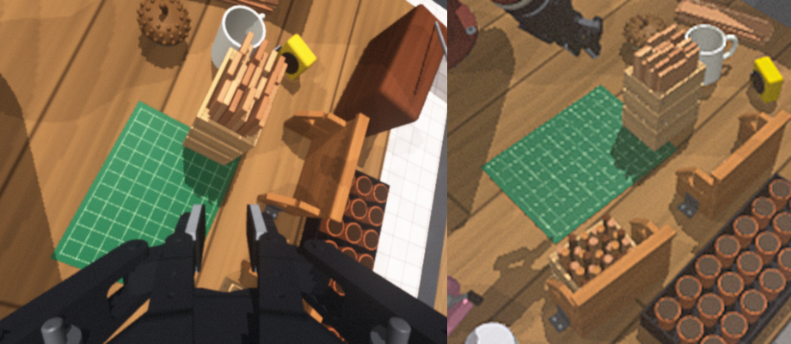

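View pics/sd15.png

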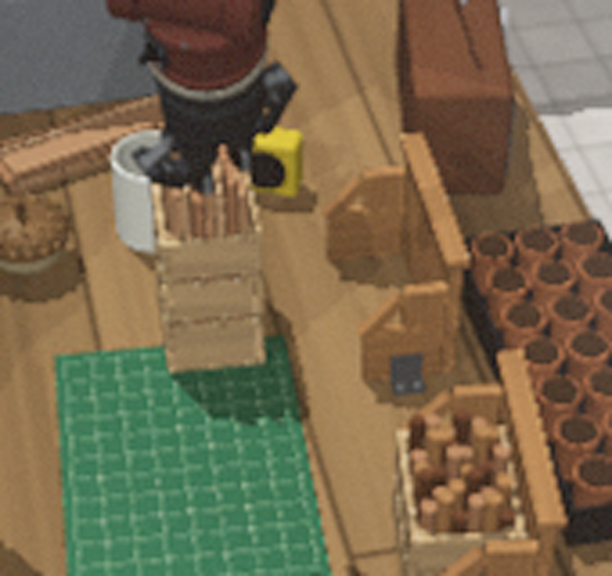

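carry_out(delta_pos=[[-0.13, -0.42, 0.18], [-0.08, -0.45, 0.14], [-0.02, -0.46, 0.1], [0.03, -0.47, 0.06], [0.09, -0.47, 0.02], [0.15, -0.45, -0.02], [0.2, -0.43, -0.06], [0.25, -0.39, -0.1], [0.3, -0.35, -0.13], [0.34, -0.3, -0.16]], turn=[[-0.62, -0.02, -0.88], [-0.62, -0.02, -0.88], [-0.62, -0.02, -0.88], [-0.62, -0.02, -0.88], [-0.62, -0.02, -0.88], [-0.62, -0.02, -0.88], [-0.62, -0.02, -0.88], [-0.62, -0.02, -0.88], [-0.62, -0.02, -0.88], [-0.62, -0.02, -0.88]])

```text
time_s: 20.6
tcp_pos: [0.4055, 0.1631, 0.2887]
tcp_rot: [1.824, 1.712, 0.679]
ft_force: [0.5, 0.2, -0.1]
width: 0.298
```

```bash
python3 - <<'E'
from h import *
o,a,b=look("pics/c16.png")
s=cam("side")
crop(s,255,100,425,260,3.6,"pics/sd16.png");crop(a,290,140,440,255,5,"pics/sc16.png")
plan(o["tcp_pos"],o["tcp_rot"],[.43,.173,.06],orient("x",-.06,46),10)
E
```

```text
20.6 [ 0.49 -0.38 -0.94  0.34 -0.37  0.42] [0.4055 0.1631 0.2887] [ 0.5  0.2 -0.1]
len 10 dist 0.23 ang 2.5
[[0.03, -0.35, 0.46], [0.03, -0.35, 0.45], [0.03, -0.35, 0.45], [0.03, -0.36, 0.45], [0.03, -0.36, 0.45], [0.03, -0.36, 0.45], [0.03, -0.36, 0.45], [0.03, -0.36, 0.44], [0.03, -0.37, 0.44], [0.03, -0.37, 0.44]]
[[-0.03, 0.0, -0.0], [-0.03, 0.0, -0.0], [-0.03, 0.0, -0.0], [-0.03, 0.0, -0.0], [-0.03, 0.0, -0.0], [-0.03, 0.0, -0.0], [-0.03, 0.0, -0.0], [-0.03, 0.0, -0.0], [-0.03, 0.0, -0.0], [-0.03, 0.0, -0.0]]
```

View pics/c16.png

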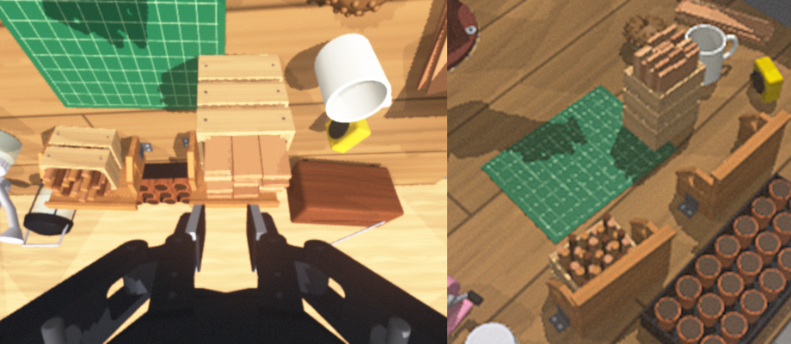

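View pics/sd16.png

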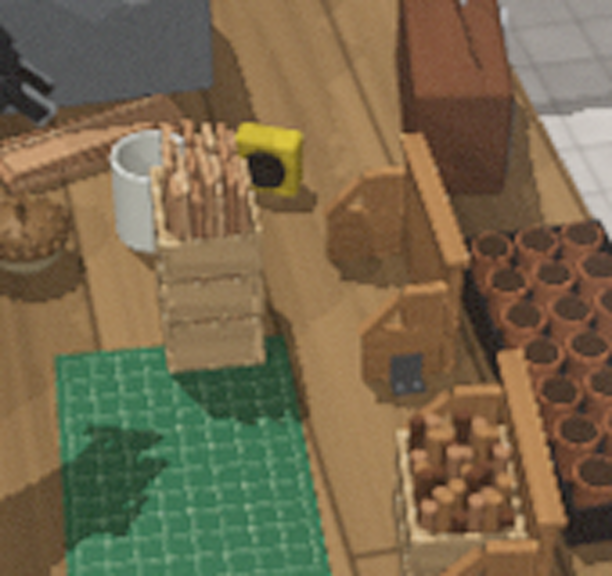

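View pics/sc16.png

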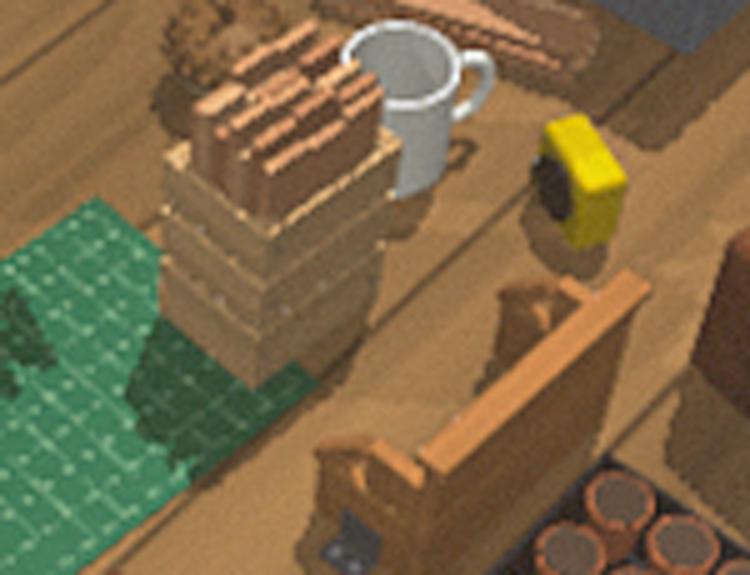

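```bash
python3 - <<'E'
from h import *
from cell import readout
b=cam("wrist");a=cam("scene");s=cam("side")
print("sc +x-y",onz(a,290+255/5,140+387/5,.003)[:2].round(4))
print("sd -x-y",onz(s,255+172/3.6,100+373/3.6,.004)[:2].round(4),"+x-y",onz(s,255+265/3.6,100+362/3.6,.004)[:2].round(4))
for u,v in [(200,57),(281,55)]: print("wr -x face bottom",onz(b,60+u/.86,v/.86,.002)[:2].round(4))
crop(b,260,30,420,250,2.7,"pics/wr17.png")
E
```

```text
sc +x-y [0.5732 0.1151]
sd -x-y [0.4868 0.1126] +x-y [0.5746 0.1088]
wr -x face bottom [0.4849 0.1193]
wr -x face bottom [0.4892 0.2413]
```

View pics/wr17.png

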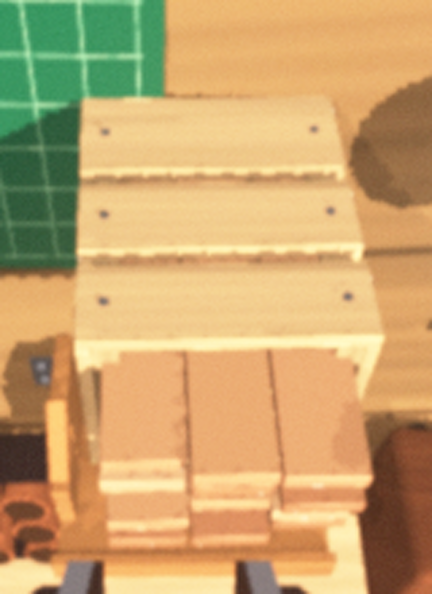

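```bash
python3 - <<'E'
from h import *
from cell import readout
o=readout.get_obs()
plan(o["tcp_pos"],o["tcp_rot"],[.43,.179,.06],orient("x",-.045,46),10)
E
```

```text
len 10 dist 0.232 ang 2.9
[[0.04, -0.36, 0.46], [0.04, -0.36, 0.45], [0.04, -0.36, 0.45], [0.04, -0.36, 0.45], [0.04, -0.36, 0.45], [0.04, -0.37, 0.45], [0.04, -0.37, 0.45], [0.04, -0.37, 0.44], [0.04, -0.37, 0.44], [0.04, -0.37, 0.44]]
[[-0.03, 0.01, -0.01], [-0.03, 0.01, -0.01], [-0.03, 0.01, -0.01], [-0.03, 0.01, -0.01], [-0.03, 0.01, -0.01], [-0.03, 0.01, -0.01], [-0.03, 0.01, -0.01], [-0.03, 0.01, -0.01], [-0.03, 0.01, -0.01], [-0.03, 0.01, -0.01]]
```

carry_out(delta_pos=[[0.04, -0.36, 0.46], [0.04, -0.36, 0.45], [0.04, -0.36, 0.45], [0.04, -0.36, 0.45], [0.04, -0.36, 0.45], [0.04, -0.37, 0.45], [0.04, -0.37, 0.45], [0.04, -0.37, 0.44], [0, 0, 0], [0, 0, 0]], turn=[[-0.03, 0.01, -0.01], [-0.03, 0.01, -0.01], [-0.03, 0.01, -0.01], [-0.03, 0.01, -0.01], [-0.03, 0.01, -0.01], [-0.03, 0.01, -0.01], [-0.03, 0.01, -0.01], [-0.03, 0.01, -0.01], [-0.03, 0.01, -0.01], [-0.03, 0.01, -0.01]], jaw=0.6)

```text
time_s: 22.15
tcp_pos: [0.4399, 0.1682, 0.1038]
tcp_rot: [1.821, 1.668, 0.718]
ft_force: [-0.4, 0.2, 0.6]
width: 0.404
```

```bash
python3 - <<'E'
from h import *
o,a,b=look("pics/c18.png")
plan(o["tcp_pos"],o["tcp_rot"],[.45,.179,.021],orient("x",-.045,46),10)
E
```

```text
22.15 [ 0.46  0.18 -1.3  -0.63 -0.37  0.41] [0.4399 0.1682 0.1038] [-0.4  0.2  0.6]
len 10 dist 0.084 ang 2.3
[[0.03, -0.13, 0.16], [0.03, -0.13, 0.16], [0.03, -0.13, 0.16], [0.03, -0.13, 0.16], [0.03, -0.13, 0.16], [0.03, -0.13, 0.16], [0.03, -0.13, 0.16], [0.03, -0.13, 0.16], [0.03, -0.13, 0.16], [0.03, -0.13, 0.16]]
[[-0.0, 0.01, -0.03], [-0.0, 0.01, -0.03], [-0.0, 0.01, -0.03], [-0.0, 0.01, -0.03], [-0.0, 0.01, -0.03], [-0.0, 0.01, -0.03], [-0.0, 0.01, -0.03], [-0.0, 0.01, -0.03], [-0.0, 0.01, -0.03], [-0.0, 0.01, -0.03]]
```

View pics/c18.png

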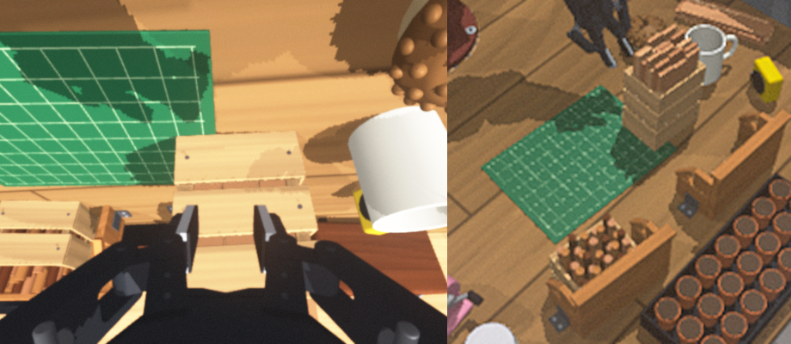

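```bash
cat > fit.py <<'E'
from h import *
from scipy.optimize import least_squares
D=[([1.106,.291,-.154,1.127,0,1.431],[.1678,.497,.228],[2.5518,1.8315,-.0018]),
([.41,-.09,-.3,1.36,0,.73],[.2845,.2032,.3389],[2.546,1.838,-.001]),
([-.72,.48,.15,1.68,.43,.61],[.4698,-.1351,.3058],[-2.532,-.173,-.039]),
([-.8,.65,.3,1.74,.51,.71],[.5066,-.1877,.2773],[-2.431,.088,-.027]),
([-.8,.78,.07,1.38,.5,.71],[.5068,-.1897,.1002],[-2.434,.085,-.030]),
([-.76,.83,-.03,1.21,.52,.74],[.5087,-.1615,.035],[-2.434,.085,-.03]),
([-.69,.85,-.13,1.14,.63,.77],[.515,-.0815,.0196],[-2.332,.08,-.036]),
([-.53,.77,-.3,.94,.71,.95],[.5221,.026,.0222],[-2.331,.08,-.036]),
([-.39,.72,-.39,.77,.76,1.13],[.5305,.1022,.0248],[-2.333,.086,-.043]),
([-.43,.25,-.08,1.34,.47,.72],[.5195,.0054,.314],[-2.637,-.53,-.281]),
([.49,-.38,-.94,.34,-.37,.42],[.4055,.1631,.2887],[1.824,1.712,.679]),
([.46,.18,-1.3,-.63,-.37,.41],[.4399,.1682,.1038],[1.821,1.668,.718])]
def model(p,q,zt):
    r0,z0,a,f1,b,f2,d,e=p
    A=q[1]+f1;B=q[1]-q[2]+f2;P=q[1]-q[2]+q[3]
    r=r0+a*np.sin(A)+b*np.sin(B)+e*np.cos(P); z=z0+a*np.cos(A)+b*np.cos(B)-e*np.sin(P)
    return np.array([r*np.cos(q[0]),r*np.sin(q[0]),z])+d*zt
def res(p): return np.concatenate([model(p,q,R.from_rotvec(r).as_matrix()[:,2])-np.array(t) for q,t,r in D])
best=None
for f2 in [0,.8,1.57]:
  for d in [.2,.3]:
    s=least_squares(res,[0,.3,.4,0,.4,f2,d,.05])
    if best is None or s.cost<best.cost: best=s
p=best.x
if __name__=="__main__": print(p.round(3),np.abs(best.fun).max())
def ik(tcp,M,verbose=0):
    zt=M[:,2]
    r0,z0,a,f1,b,f2,d,e=p
    def f(q):
        t=model(p,q,zt)-tcp
        P=q[1]-q[2]+q[3]
        c,s=np.cos(q[0]),np.sin(q[0])
        # tool dir in q1 frame: q5 yaw out of plane
        v=np.array([c*zt[0]+s*zt[1],-s*zt[0]+c*zt[1],zt[2]])
        pl=np.hypot(v[0],v[2])
        return np.r_[t,.3*(v[0]-pl*np.cos(P)),.3*(v[2]+pl*np.sin(P))]
    s=least_squares(f,[.3,.3,-.8,.3]); return s.x,s.cost
E
python3 fit.py
python3 - <<'E'
from fit import *
for th in [46,35,25,15]:
    for x in [.44,.48,.56,.64]:
        print(th,x,[ (v.round(2) if hasattr(v,'round') else v) for v in ik(np.array([x,.179,.022]),orient("x",-.045,th))[:1]])
E
```

```text
[-0.02   0.307  0.528  0.01   0.403  1.425  0.424  0.048] 0.09750040446842909
46 0.44 [array([ 0.96,  0.53, -1.28, -0.75])]
46 0.48 [array([ 0.83,  0.53, -1.23, -0.77])]
46 0.56 [array([ 0.65,  0.54, -1.09, -0.74])]
46 0.64 [array([ 0.52,  0.57, -0.93, -0.65])]
35 0.44 [array([ 0.77,  0.33, -1.14, -0.35])]
35 0.48 [array([ 0.68,  0.36, -1.08, -0.35])]
35 0.56 [array([ 0.54,  0.42, -0.93, -0.31])]
35 0.64 [array([ 0.45,  0.49, -0.76, -0.23])]
25 0.44 [array([ 0.62,  0.27, -0.99, -0.04])]
25 0.48 [array([ 0.56,  0.31, -0.91, -0.03])]
25 0.56 [array([ 0.46,  0.4 , -0.75,  0.03])]
25 0.64 [array([ 0.39,  0.49, -0.57,  0.11])]
15 0.44 [array([ 0.51,  0.3 , -0.82,  0.23])]
15 0.48 [array([ 0.46,  0.34, -0.74,  0.26])]
15 0.56 [array([ 0.39,  0.44, -0.56,  0.33])]
15 0.64 [array([ 0.33,  0.54, -0.36,  0.42])]
```

```bash
sed -i 's/r0,z0,a,f1,b,f2,d,e=p/r0,z0,a,f1,b,f2,d,e,l=p/; s/np.array(\[r\*np.cos(q\[0\]),r\*np.sin(q\[0\]),z\])/np.array([r*np.cos(q[0])-l*np.sin(q[0]),r*np.sin(q[0])+l*np.cos(q[0]),z])/; s/f2,d,.05\]/f2,d,.05,.07]/' fit.py
python3 fit.py
python3 - <<'E'
from fit import *
from cell import readout
o=readout.get_obs(); print(o["q"].round(4)); M=R.from_rotvec(o["tcp_rot"]).as_matrix(); print(M.round(3)); print(ik(o["tcp_pos"],M)[0].round(3))
for th in [46,40,35,30]:
    for z in [.022,.06]:
      for x in [.44,.48,.56,.64]:
        q,c=ik(np.array([x,.179,z]),orient("x",-.045,th)); print(th,z,x,q.round(2),c.round(6))
E
```

```text
[-1.000e-03  2.980e-01  5.110e-01  2.000e-03  3.890e-01  1.414e+00
  3.270e-01  1.210e-01  7.300e-02] 0.002059651145406294
[ 0.4618  0.1782 -1.2963 -0.6292 -0.3694  0.4076]
[[ 0.081  0.695  0.715]
 [ 0.997 -0.067 -0.048]
 [ 0.015  0.716 -0.698]]
[ 0.463  0.182 -1.303 -0.639]
46 0.022 0.44 [ 0.48  0.62 -1.39 -1.17] 0.0
46 0.022 0.48 [ 0.42  0.59 -1.31 -1.08] 0.0
46 0.022 0.56 [ 0.33  0.58 -1.13 -0.91] 0.0
46 0.022 0.64 [ 0.27  0.6  -0.95 -0.76] 0.0
46 0.06 0.44 [ 0.48  0.41 -1.36 -0.93] 0.0
46 0.06 0.48 [ 0.42  0.42 -1.28 -0.87] 0.0
46 0.06 0.56 [ 0.33  0.45 -1.11 -0.76] 0.0
46 0.06 0.64 [ 0.27  0.5  -0.94 -0.64] 0.0
40 0.022 0.44 [ 0.44  0.45 -1.29 -0.81] 0.0
40 0.022 0.48 [ 0.39  0.45 -1.21 -0.75] 0.0
40 0.022 0.56 [ 0.31  0.49 -1.04 -0.63] 0.0
40 0.022 0.64 [ 0.26  0.54 -0.86 -0.51] 0.0
40 0.06 0.44 [ 0.44  0.28 -1.25 -0.6 ] 0.0
40 0.06 0.48 [ 0.39  0.31 -1.18 -0.57] 0.0
40 0.06 0.56 [ 0.31  0.38 -1.02 -0.49] 0.0
40 0.06 0.64 [ 0.26  0.45 -0.84 -0.39] 0.0
35 0.022 0.44 [ 0.4   0.36 -1.21 -0.56] 0.0
35 0.022 0.48 [ 0.36  0.38 -1.13 -0.51] 0.0
35 0.022 0.56 [ 0.29  0.44 -0.96 -0.41] 0.0
35 0.022 0.64 [ 0.24  0.51 -0.77 -0.31] 0.0
35 0.06 0.44 [ 0.4   0.22 -1.17 -0.38] 0.0
35 0.06 0.48 [ 0.36  0.26 -1.09 -0.35] 0.0
35 0.06 0.56 [ 0.29  0.35 -0.93 -0.29] 0.0
35 0.06 0.64 [ 0.24  0.44 -0.75 -0.2 ] 0.0
30 0.022 0.44 [ 0.37  0.31 -1.12 -0.35] 0.0
30 0.022 0.48 [ 0.33  0.35 -1.04 -0.31] 0.0
30 0.022 0.56 [ 0.27  0.42 -0.87 -0.22] 0.0
30 0.022 0.64 [ 0.23  0.51 -0.68 -0.12] 0.0
30 0.06 0.44 [ 0.37  0.19 -1.08 -0.19] 0.0
30 0.06 0.48 [ 0.33  0.24 -1.   -0.17] 0.0
30 0.06 0.56 [ 0.27  0.34 -0.84 -0.1 ] 0.0
30 0.06 0.64 [ 0.23  0.44 -0.65 -0.02] 0.0
```

```bash
python3 - <<'E'
from fit import *
from cell import readout
o=readout.get_obs()
M1=orient("x",-.045,42)
dr=(R.from_rotvec(o["tcp_rot"]).inv()*R.from_matrix(M1)).as_rotvec(); print((np.degrees(dr)/8).round(3))
plan(o["tcp_pos"],R.from_matrix(M1).as_rotvec(),[.455,.178,.022],M1,8)
for x,z in [(.44,.1),(.447,.06),(.455,.022),(.48,.022)]: print(ik(np.array([x,.178,z]),M1)[0].round(2))
E
```

```text
[ 0.471  0.101 -0.261]
len 8 dist 0.084 ang 0.0
[[0.03, -0.14, 0.22], [0.03, -0.14, 0.22], [0.03, -0.14, 0.22], [0.03, -0.14, 0.22], [0.03, -0.14, 0.22], [0.03, -0.14, 0.22], [0.03, -0.14, 0.22], [0.03, -0.14, 0.22]]
[[-0.0, -0.0, -0.0], [-0.0, -0.0, -0.0], [-0.0, -0.0, -0.0], [-0.0, -0.0, -0.0], [-0.0, -0.0, -0.0], [-0.0, -0.0, -0.0], [-0.0, -0.0, -0.0], [-0.0, -0.0, -0.0]]
[ 0.45  0.14 -1.24 -0.48]
[ 0.44  0.32 -1.28 -0.7 ]
[ 0.43  0.49 -1.3  -0.9 ]
[ 0.4   0.49 -1.25 -0.85]
```

carry_out(delta_pos=[[0, 0, 0], [0, 0, 0], [0.03, -0.14, 0.21], [0.03, -0.14, 0.21], [0.03, -0.14, 0.21], [0.03, -0.14, 0.21], [0.03, -0.14, 0.21], [0.03, -0.14, 0.21], [0.03, -0.14, 0.21], [0, 0, 0]], turn=[[0.43, 0.05, -0.13], [0.43, 0.05, -0.13], [0, 0, 0], [0, 0, 0], [0, 0, 0], [0, 0, 0], [0, 0, 0], [0, 0, 0], [0, 0, 0], [0, 0, 0]], jaw=0.8)

```text
time_s: 23.5
tcp_pos: [0.4546, 0.1803, 0.0465]
tcp_rot: [1.862, 1.772, 0.656]
ft_force: [-0.3, 0.8, 1.1]
width: 0.201
```

```bash
python3 - <<'E'
from fit import *
o,a,b=look("pics/c19.png")
M=R.from_rotvec(o["tcp_rot"]).as_matrix();print(M.round(3))
crop(a,280,140,400,230,6,"pics/sc19.png")
plan(o["tcp_pos"],o["tcp_rot"],[.485,.177,.021],orient("x",-.045,39),10)
E
```

```text
23.5 [ 0.41  0.34 -1.24 -0.65 -0.28  0.37] [0.4546 0.1803 0.0465] [-0.3  0.8  1.1]
[[ 0.045  0.766  0.641]
 [ 0.999 -0.043 -0.019]
 [ 0.013  0.641 -0.767]]
len 10 dist 0.04 ang 1.2
[[-0.01, 0.02, 0.1], [-0.01, 0.02, 0.1], [-0.01, 0.02, 0.1], [-0.01, 0.02, 0.1], [-0.01, 0.02, 0.1], [-0.01, 0.02, 0.1], [-0.01, 0.02, 0.1], [-0.01, 0.02, 0.1], [-0.01, 0.02, 0.1], [-0.01, 0.02, 0.1]]
[[0.01, -0.01, -0.01], [0.01, -0.01, -0.01], [0.01, -0.01, -0.01], [0.01, -0.01, -0.01], [0.01, -0.01, -0.01], [0.01, -0.01, -0.01], [0.01, -0.01, -0.01], [0.01, -0.01, -0.01], [0.01, -0.01, -0.01], [0.01, -0.01, -0.01]]
```

View pics/c19.png

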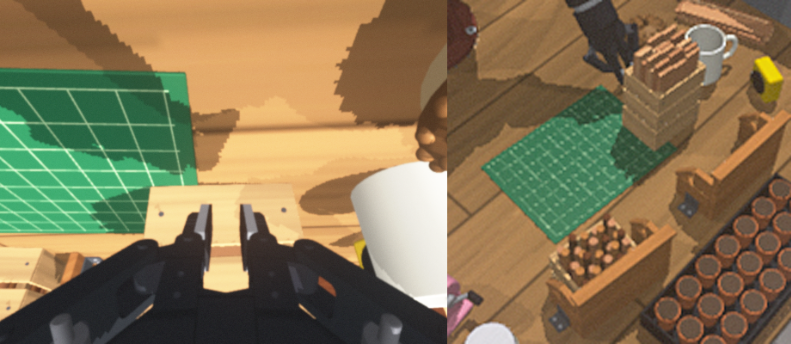

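View pics/sc19.png

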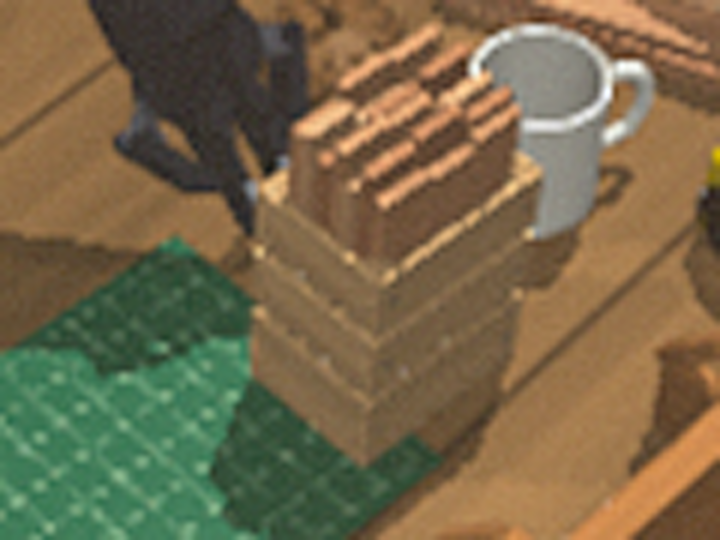

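carry_out(delta_pos=[[0, -0.08, 0.1], [0, -0.08, 0.1], [0, -0.08, 0.1], [0, -0.08, 0.1], [0, -0.08, 0.1], [0, 0.08, 0.06], [0, 0.08, 0.06], [0, 0.08, 0.06], [0, 0.08, 0.06], [0, 0.08, 0.06]], turn=[[0, 0, 0], [0, 0, 0], [0, 0, 0], [0, 0, 0], [0, 0, 0], [0, 0, 0], [0, 0, 0], [0, 0, 0], [0, 0, 0], [0, 0, 0]])

```text
time_s: 24.85
tcp_pos: [0.4776, 0.1801, 0.0223]
tcp_rot: [1.86, 1.77, 0.66]
ft_force: [-0.2, -0.8, -0.7]
width: 0.199
```

```bash
python3 - <<'E'
from fit import *
o,a,b=look("pics/c20.png")
plan(o["tcp_pos"],o["tcp_rot"],o["tcp_pos"]+.05*np.array([1,-.045,0]),orient("x",-.045,39),10)
E
```

```text
24.85 [ 0.38  0.45 -1.22 -0.76 -0.26  0.34] [0.4776 0.1801 0.0223] [-0.2 -0.8 -0.7]
len 10 dist 0.05 ang 1.3
[[-0.0, 0.1, 0.08], [-0.0, 0.1, 0.08], [-0.0, 0.1, 0.08], [-0.0, 0.1, 0.08], [-0.0, 0.1, 0.08], [-0.0, 0.1, 0.08], [-0.0, 0.1, 0.08], [-0.0, 0.1, 0.08], [-0.0, 0.1, 0.08], [0.0, 0.1, 0.08]]
[[0.01, -0.01, -0.01], [0.01, -0.01, -0.01], [0.01, -0.01, -0.01], [0.01, -0.01, -0.01], [0.01, -0.01, -0.01], [0.01, -0.01, -0.01], [0.01, -0.01, -0.01], [0.01, -0.01, -0.01], [0.01, -0.01, -0.01], [0.01, -0.01, -0.01]]
```

View pics/c20.png

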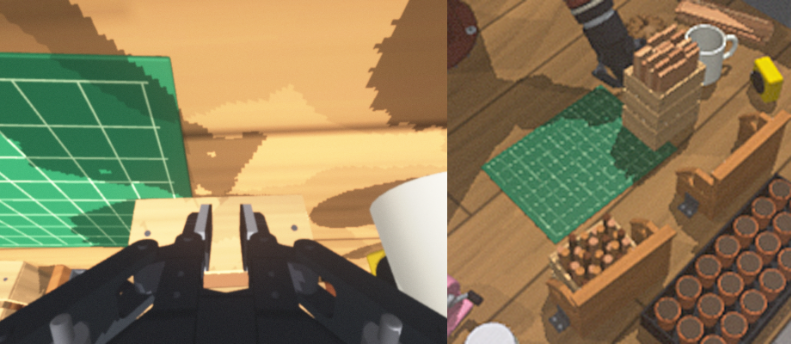

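carry_out(delta_pos=[[0, 0.08, 0.06], [0, 0.08, 0.06], [0, 0.08, 0.06], [0, 0.08, 0.06], [0, 0.07, 0.07], [0, 0.07, 0.07], [0, 0.07, 0.07], [0, 0.07, 0.07], [0, 0.07, 0.07], [0, 0.07, 0.07]], turn=[[-0.08, 0, 0], [-0.08, 0, 0], [-0.08, 0, 0], [-0.08, 0, 0], [-0.08, 0, 0], [-0.08, 0, 0], [-0.08, 0, 0], [-0.08, 0, 0], [0, 0, 0], [0, 0, 0]])

```text
time_s: 26.2
tcp_pos: [0.5071, 0.1763, 0.0174]
tcp_rot: [1.8, 1.725, 0.714]
ft_force: [-7.3, 1.1, 5.4]
width: 0.197
```

```bash
python3 - <<'E'
from fit import *
o,a,b=look("pics/c21.png")
plan(o["tcp_pos"],o["tcp_rot"],o["tcp_pos"]+.05*np.array([1,-.045,0]),orient("x",-.045,44),10)
E
```

```text
26.2 [ 0.36  0.57 -1.23 -0.97 -0.27  0.3 ] [0.5071 0.1763 0.0174] [-7.3  1.1  5.4]
len 10 dist 0.05 ang 0.8
[[-0.0, 0.09, 0.09], [-0.0, 0.09, 0.09], [-0.0, 0.09, 0.09], [-0.0, 0.09, 0.09], [-0.0, 0.09, 0.09], [-0.0, 0.09, 0.09], [-0.0, 0.09, 0.09], [-0.0, 0.09, 0.09], [-0.0, 0.09, 0.09], [-0.0, 0.09, 0.09]]
[[0.01, -0.01, -0.0], [0.01, -0.01, -0.0], [0.01, -0.01, -0.0], [0.01, -0.01, -0.0], [0.01, -0.01, -0.0], [0.01, -0.01, -0.0], [0.01, -0.01, -0.0], [0.01, -0.01, -0.0], [0.01, -0.01, -0.0], [0.01, -0.01, -0.0]]
```

View pics/c21.png

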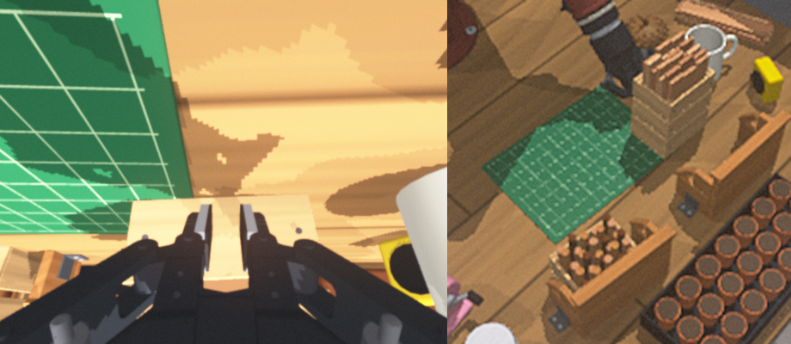

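carry_out(delta_pos=[[0, -0.09, -0.09], [0, 0.06, -0.06], [0, 0.06, -0.06], [0, 0.08, 0.08], [0, 0.09, 0.08], [0, 0.09, 0.08], [0, 0.09, 0.08], [0, 0.09, 0.08], [0, 0.09, 0.08], [0, 0.09, 0.08]], turn=[[0, 0, 0], [0, 0, 0], [0, 0, 0], [0, 0, 0], [0, 0, 0], [0, 0, 0], [0, 0, 0], [0, 0, 0], [0, 0, 0], [0, 0, 0]])

```text
time_s: 27.55
tcp_pos: [0.5327, 0.1744, 0.0245]
tcp_rot: [1.802, 1.731, 0.709]
ft_force: [-7.6, -0.3, 5.0]
width: 0.197
```

```bash
python3 - <<'E'
from fit import *
o,a,b=look("pics/c22.png")
crop(a,290,140,440,255,5,"pics/sc22.png")
E
```

```text
27.55 [ 0.33  0.53 -1.17 -0.87 -0.25  0.27] [0.5327 0.1744 0.0245] [-7.6 -0.3  5. ]
```

View pics/c22.png

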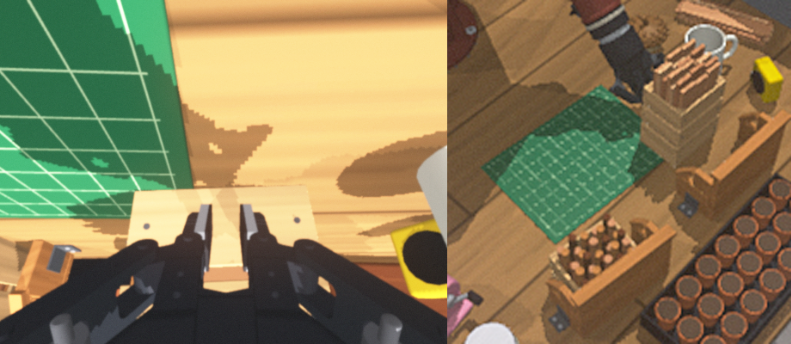

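View pics/sc22.png

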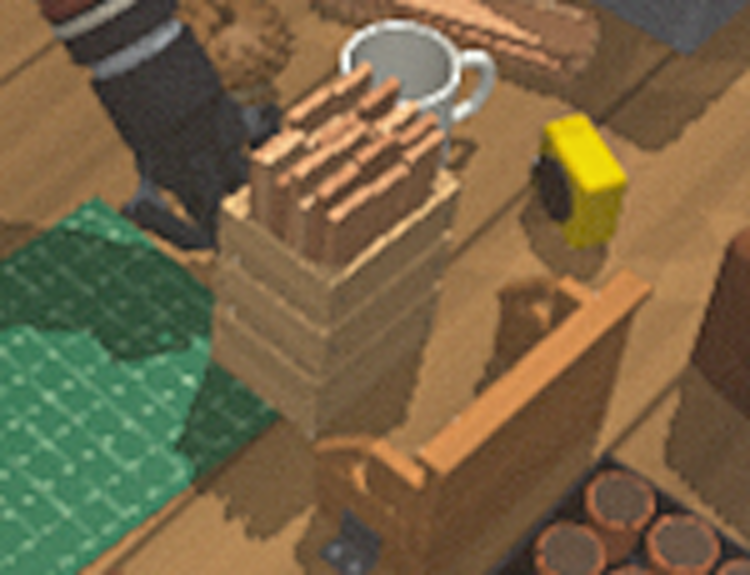

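```bash
python3 - <<'E'
from fit import *
a=cam("scene");b=cam("wrist");s=cam("side")
print("sc +x-y",onz(a,290+312/5,140+437/5,.0)[:2].round(4), "top +x-y",onz(a,290+328/5,140+290/5,.152)[:2].round(4),"top +x+y",onz(a,290+460/5,140+183/5,.152)[:2].round(4),"top -x-y",onz(a,290+222/5,140+210/5,.152)[:2].round(4))
crop(s,300,90,430,230,4.2,"pics/sd22.png")
for u,v in [(135,191),(308,187)]: print("wr -x bottom",onz(b,60+u/.86,v/.86,.003)[:2].round(4))
E
```

```text
sc +x-y [0.6246 0.1118] top +x-y [0.6256 0.112 ] top +x+y [0.6311 0.23  ] top -x-y [0.5393 0.1159]
wr -x bottom [0.5384 0.11  ]
wr -x bottom [0.538  0.2318]
```

View pics/sd22.png

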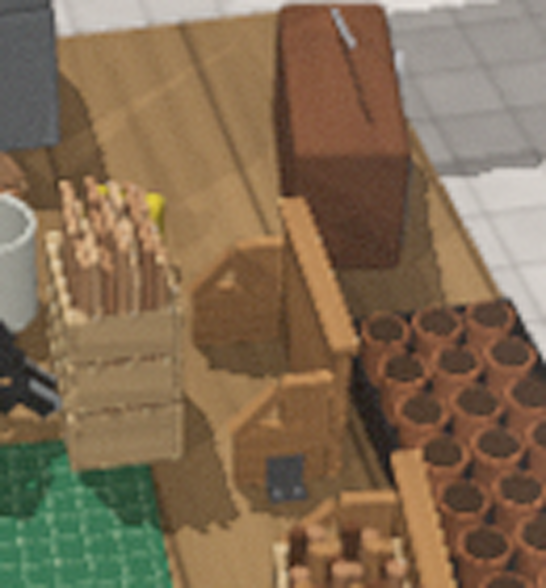

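carry_out(delta_pos=[[0, 0.09, 0.09], [0, 0.09, 0.09], [0, 0.09, 0.09], [0, 0.09, 0.09], [0, 0.09, 0.09], [0, 0.09, 0.09], [0, 0.09, 0.09], [0, 0.09, 0.09], [0, 0.09, 0.09], [0, 0.09, 0.09]], turn=[[0, 0, 0], [0, 0, 0], [0, 0, 0], [0, 0, 0], [0, 0, 0], [0, 0, 0], [0, 0, 0], [0, 0, 0], [0, 0, 0], [0, 0, 0]])

```text
time_s: 29.05
tcp_pos: [0.5784, 0.1715, 0.021]
tcp_rot: [1.804, 1.74, 0.699]
ft_force: [-6.5, 0.9, 3.9]
width: 0.199
```

```bash
python3 - <<'E'
from fit import *
o,a,b=look("pics/c23.png")
crop(a,290,140,440,255,5,"pics/sc23.png")
E
```

```text
29.05 [ 0.28  0.55 -1.07 -0.78 -0.22  0.24] [0.5784 0.1715 0.021 ] [-6.5  0.9  3.9]
```

View pics/c23.png

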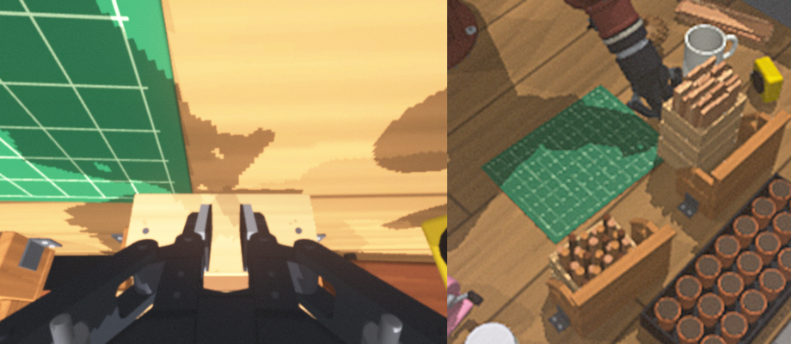

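View pics/sc23.png

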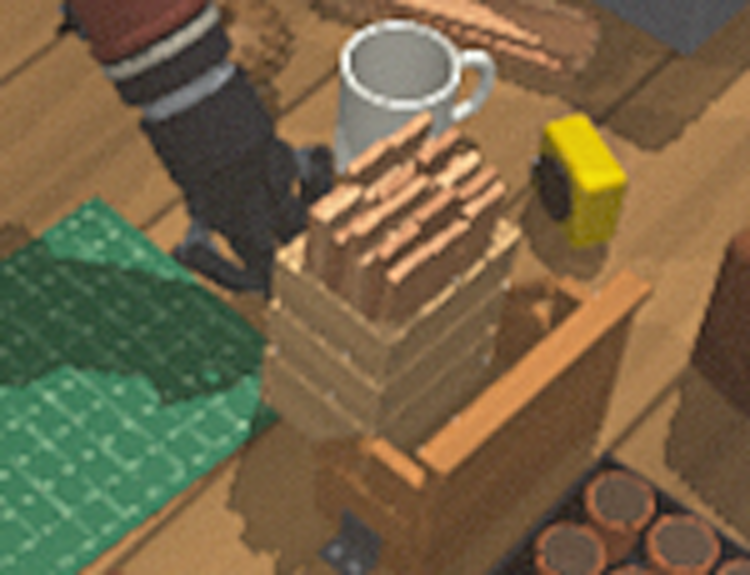

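carry_out(delta_pos=[[0, 0.1, 0.08], [0, 0.1, 0.08], [0, 0.1, 0.08], [0, 0.1, 0.08], [0, 0.1, 0.09], [0, 0.1, 0.09], [0, 0.1, 0.09], [0, 0.1, 0.09], [0, 0.1, 0.09], [0, 0.09, 0.08]], turn=[[0, 0, 0], [0, 0, 0], [0, 0, 0], [0, 0, 0], [0, 0, 0], [0, 0, 0], [0, 0, 0], [0, 0, 0], [0, 0, 0], [0, 0, 0]])

```text
time_s: 30.4
tcp_pos: [0.6309, 0.169, 0.021]
tcp_rot: [1.807, 1.744, 0.693]
ft_force: [-3.6, -0.0, -2.2]
width: 0.203
```

```bash
python3 - <<'E'
from fit import *
o,a,b=look("pics/c24.png")
crop(a,310,150,430,240,6.5,"pics/sc24.png")
s=cam("side");crop(s,320,90,430,220,4.5,"pics/sd24.png")
E
```

```text
30.4 [ 0.24  0.57 -0.94 -0.67 -0.19  0.21] [0.6309 0.169  0.021 ] [-3.6 -0.  -2.2]
```

View pics/sd24.png

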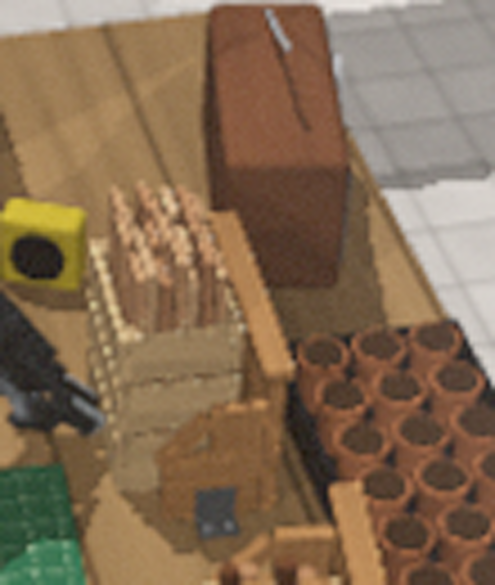

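View pics/sc24.png

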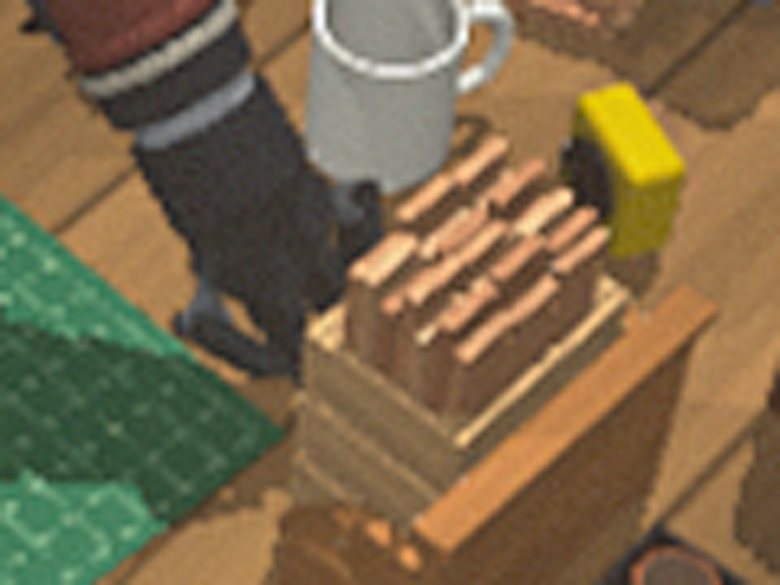

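carry_out(delta_pos=[[0, 0.05, 0.05], [0, 0.05, 0.05], [0, 0.05, 0.05], [0, 0.04, 0.04], [0, 0.04, 0.04], [0, 0.04, 0.04], [0, 0, 0], [0, 0, 0], [0, 0, 0], [0, 0, 0]], turn=[[0, 0, 0], [0, 0, 0], [0, 0, 0], [0, 0, 0], [0, 0, 0], [0, 0, 0], [0, 0, 0], [0, 0, 0], [0, 0, 0], [0, 0, 0]])

```text
time_s: 31.8
tcp_pos: [0.6438, 0.169, 0.0212]
tcp_rot: [1.806, 1.747, 0.693]
ft_force: [-3.9, 0.1, -0.3]
width: 0.2
```

```bash
python3 - <<'E'
from fit import *
o,a,b=look("pics/c25.png")
crop(a,310,150,430,240,6.5,"pics/sc25.png")
s=cam("side");crop(s,320,90,430,220,4.5,"pics/sd25.png")
E
```

```text
31.8 [ 0.24  0.57 -0.91 -0.65 -0.18  0.2 ] [0.6438 0.169  0.0212] [-3.9  0.1 -0.3]
```

View pics/sc25.png

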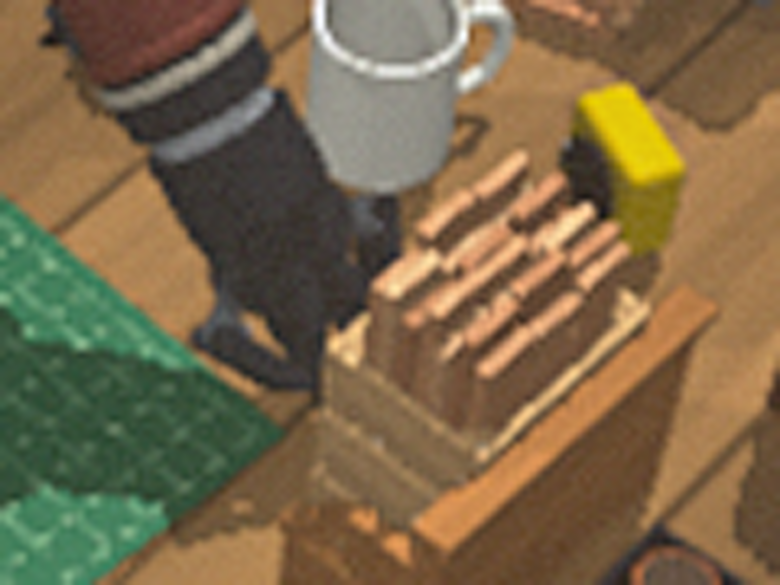

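View pics/sd25.png

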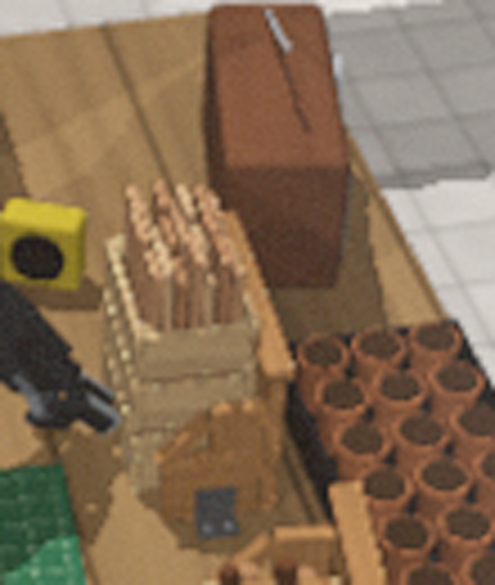

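carry_out(delta_pos=[[0, 0.04, 0.04], [0, 0.04, 0.04], [0, 0.04, 0.04], [0, 0.04, 0.04], [0, 0, 0], [0, 0, 0], [0, 0, 0], [0, 0, 0], [0, 0, 0], [0, 0, 0]], turn=[[0, 0, 0], [0, 0, 0], [0, 0, 0], [0, 0, 0], [0, 0, 0], [0, 0, 0], [0, 0, 0], [0, 0, 0], [0, 0, 0], [0, 0, 0]])

```text
time_s: 33.2
tcp_pos: [0.6439, 0.1689, 0.0176]
tcp_rot: [1.809, 1.758, 0.682]
ft_force: [-4.8, 0.1, 1.0]
width: 0.203
```

```bash
python3 - <<'E'
from fit import *
o,a,b=look("pics/c26.png")
crop(a,310,150,430,240,6.5,"pics/sc26.png")
s=cam("side");crop(s,320,90,430,220,4.5,"pics/sd26.png")
E
```

```text
33.2 [ 0.23  0.57 -0.9  -0.63 -0.18  0.19] [0.6439 0.1689 0.0176] [-4.8  0.1  1. ]
```

View pics/sc26.png

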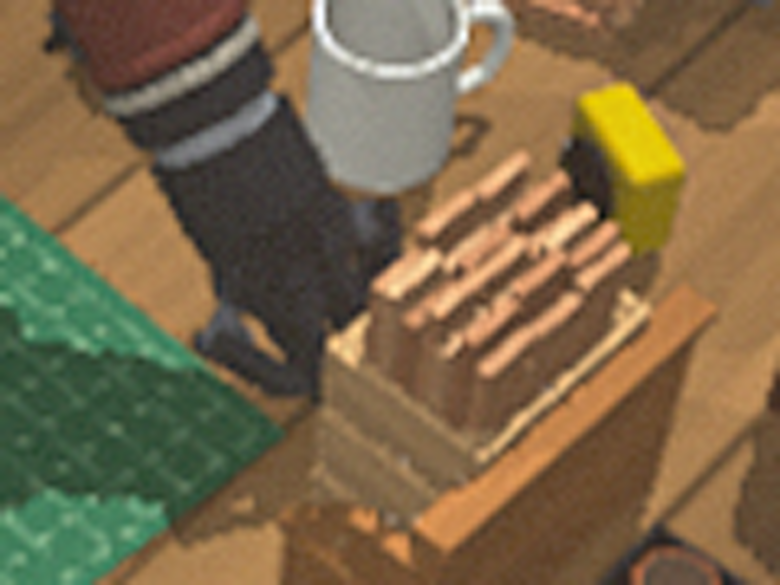

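View pics/sd26.png

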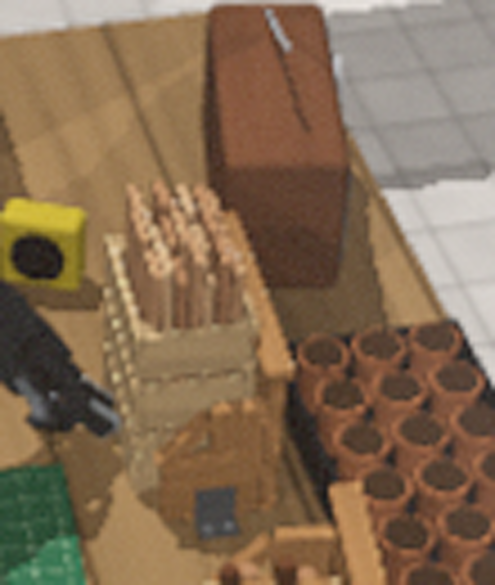

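```bash
python3 - <<'E'
from fit import *
a=cam("scene")
f=lambda u,v,z:onz(a,310+u/6.5,150+v/6.5,z)[:2]
A,B=f(480,460,.15),f(648,308,.15);print("crate +x top",A.round(4),B.round(4),"yaw",-(B-A)[0]/(B-A)[1])
A,B=f(415,522,.13),f(685,288,.13);print("board in",A.round(4),B.round(4),-(B-A)[0]/(B-A)[1])
A,B=f(440,552,.13),f(717,305,.13);print("board out",A.round(4),B.round(4),-(B-A)[0]/(B-A)[1])
A,C=f(325,345,.15),f(480,460,.15);print("-x-y top",A.round(4),"yaw",(C-A)[1]/(C-A)[0])
crop(a,350,180,430,240,10,"pics/sc27.png")
E
```

```text
crate +x top [0.7353 0.1046] [0.7394 0.2224] yaw -0.034712334155492866
board in [0.7278 0.0721] [0.738  0.2589] -0.055075112702516596
board out [0.7453 0.0672] [0.7547 0.2606] -0.04824702338086921
-x-y top [0.6461 0.1076] yaw -0.03404504177666171
```

View pics/sc27.png

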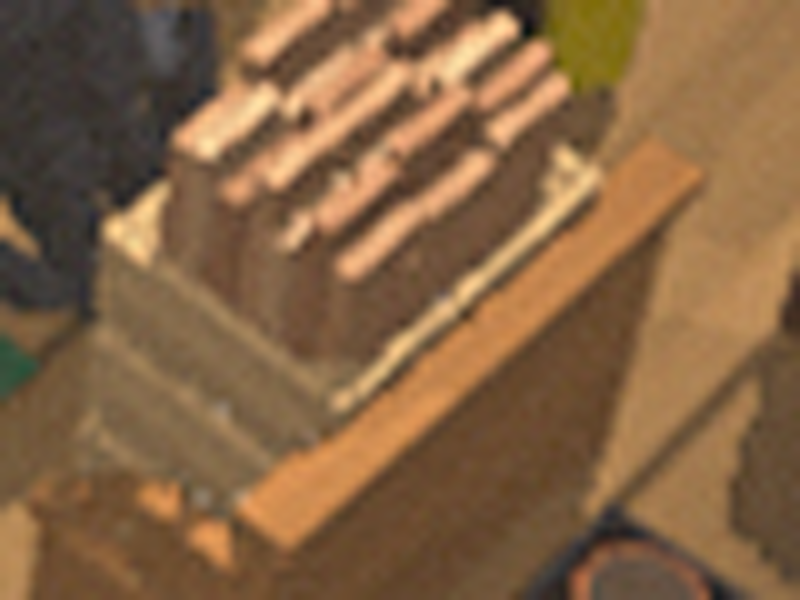

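carry_out(delta_pos=[[0, -0.1, -0.1], [0, -0.1, -0.1], [0.3, 0.06, -0.06], [0.25, 0.05, -0.05], [0, 0.08, 0.08], [0, 0.08, 0.08], [0, 0.06, 0.06], [0, 0.06, 0.06], [0, 0.06, 0.06], [0, 0.06, 0.06]], turn=[[0, 0, 0], [0, 0, 0], [0, 0, 0], [0, 0, 0], [0, 0, 0], [0, 0, 0], [0, 0, 0], [0, 0, 0], [0, 0, 0], [0, 0, 0]])

```text
time_s: 34.65
tcp_pos: [0.6451, 0.1918, 0.0177]
tcp_rot: [1.815, 1.776, 0.666]
ft_force: [-20.1, 0.1, 14.6]
width: 0.199
```

```bash
python3 - <<'E'
from fit import *
o,a,b=look("pics/c28.png")
crop(a,350,180,430,240,10,"pics/sc28.png")
E
```

```text
34.65 [ 0.28  0.57 -0.86 -0.56 -0.2   0.23] [0.6451 0.1918 0.0177] [-20.1   0.1  14.6]
```

View pics/sc28.png

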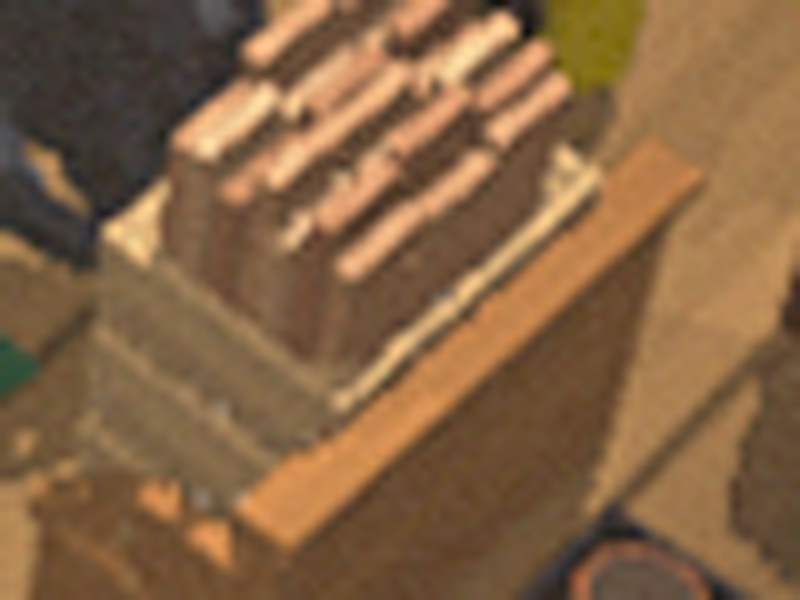

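View pics/c28.png

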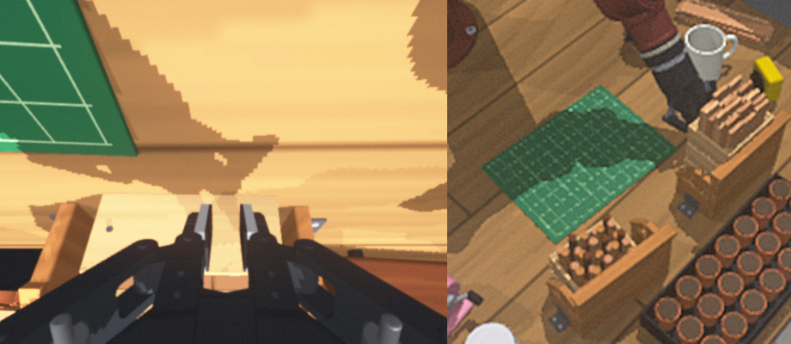

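carry_out(delta_pos=[[0, -0.06, -0.06], [0, -0.15, -0.12], [-0.2, -0.25, -0.2], [-0.3, -0.35, -0.35], [-0.2, -0.2, -0.5], [0, 0.2, -0.8], [0, 0.4, -0.7], [0, 0.6, -0.6], [0, 0.6, -0.6], [0, 0.6, -0.6]], turn=[[0, 0, 0], [0, 0, 0], [0, 0, 0], [0, 0, 0], [0, 0, 0], [0, 0, 0], [0, 0, 0], [0, 0, 0], [0, 0, 0], [0, 0, 0]])

```text
time_s: 36.0
tcp_pos: [0.5611, 0.1639, 0.1916]
tcp_rot: [1.819, 1.776, 0.659]
ft_force: [-0.2, 0.4, -0.4]
width: 0.202
```

```bash
python3 - <<'E'
from fit import *
o,a,b=look("pics/c29.png")
s=cam("side")
crop(a,300,140,430,240,6,"pics/sc29.png");crop(s,250,60,450,260,3,"pics/sd29.png");crop(b,0,0,640,400,1.2,"pics/wr29.png")
E
```

```text
36.0 [ 0.27  0.06 -0.89 -0.07 -0.2   0.22] [0.5611 0.1639 0.1916] [-0.2  0.4 -0.4]
```

View pics/sc29.png

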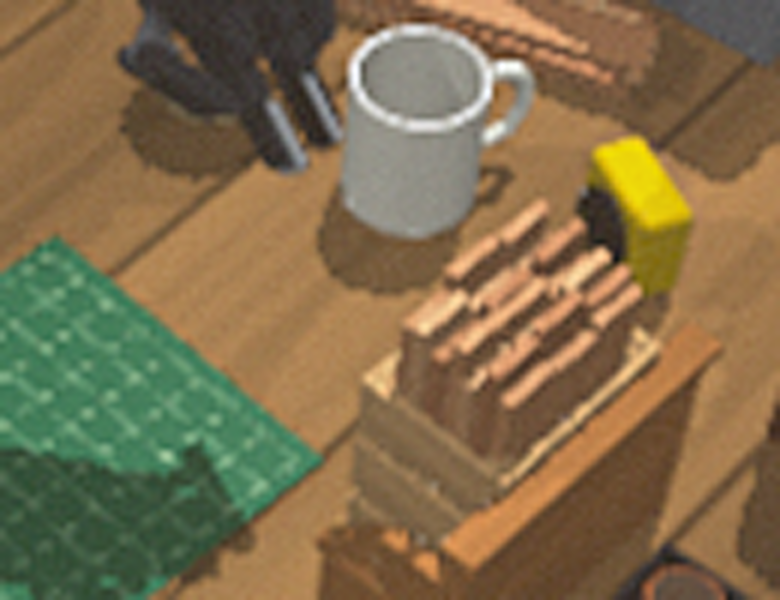

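View pics/sd29.png

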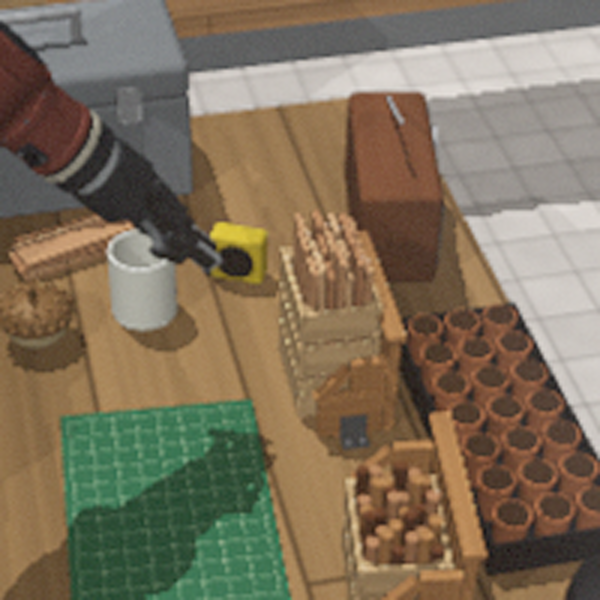

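View pics/wr29.png

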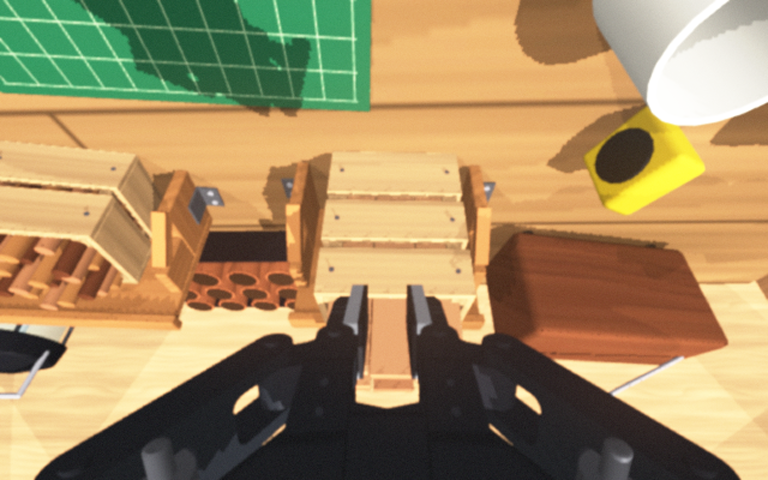

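```bash
python3 -c "
from cell import workorder
print(workorder.hand_in())"
```

```text
the job is handed in; nothing more can be done
None
```

The tall crate is standing in the left-hand (empty) stall against the back board, and the job was handed in at about 36 s of the 58 s allowed. I slid it sideways along the mat, over the mat's left edge, then forward into the stall. All pushes were with the tilted fingertips on the lowest slats.

**Seating:** a last push on the left part of the face met about 20 N with no further movement. The face positions from the two last pushes give a slant of about -0.05 rad, which agrees with the back board.

**At the end:** the arm had backed off, the wrist force was near zero, and the camera pictures showed the mat empty. The mug, tape measure, dish and kindling crate looked unmoved. I did not measure the loose items again, and the sharpener, scraper and jar were out of the last close-ups.

Checks that disagreed, or did not go as planned:
- **Camera slant:** the scene camera put the crate's slant at -0.035 rad and the board's at about -0.05, a difference within pixel error. The same picture put the crate's rear top edge 3–6 mm past the board, which is also measuring error.
- **Small lean at the mat edge:** crossing the 3 mm edge gave the crate a lean I put at 2–3 degrees from its size. It lasted until the crate was fully off the mat and could not be avoided.
- **First touch too high:** it landed near the top of the lowest slat, so I backed off and lowered the fingers before pushing further.
- **Elbow joint:** joint 3 came to its -1.30 rad range limit (-1.296 read) while lowering behind the crate. I reduced the tool tilt to move away from it.

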